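# Stir the drying balls in the lidded bowl

## Robot

A 7-joint arm with a two-finger parallel gripper is mounted at the origin on the work surface. World frame = base frame: x ahead of the robot, y to its left, z up, the work surface at z = 0. Lengths are in m, angles in rad, forces in N, time in s.
With the tool pointing down it reaches from about 0.4 to 0.875 m from the base axis. Payload 19.3 kg.
Tool frame: the origin (TCP) lies at the very end of the fingers, on their centre line; the grasp point (between the pads) lies 19 mm behind it; z points along the fingers, y is the line along which they close (so a half turn about z gives the same grasp; the last joint's range is limited). The gripper opens to 85 mm and grips with 20 to 120 N. Pads are 22 mm wide; open, the fingers measure 114 mm over their backs; the gripper's body (76 mm by 85 mm) begins 54 mm behind the grasp point. The pads swing forward as they close: fully open they stand 13 mm farther back than shut.
Start: joints at [-1.297, 0.521, -0.036, 1.599, 0.021, 1.021, -0.113], TCP at [0.211, 0.588, 0.231] pointing down, gripper open.
Joint ranges: [-2.91, 2.91], [-0.3, 2.13], [-1.5, 1.42], [0.17, 2.43], [-1.26, 4.41], [0.16, 1.93], [-2.52, 2.52]. Speed limits (rad/s): [1.89, 1.89, 2.39, 2.39, 3.01, 3.01, 3.01].

## Interface

Orientations are given as [roll, pitch, yaw] about the fixed x, y, z axes, in that order (R = Rz(yaw) Ry(pitch) Rx(roll)).
In Python, from workcell import monitor, optics, workorder gives the robot as it stands.
- The arm moves only by the tool apply_moves, never from a script. Its arguments are lists of equal length, an entry for each row: "linear": the shift along the tool's x, y, z each as a share of 0.1 m, from -1 to 1, a list of three; "delta_rot": the turn, a rotation vector about the tool's x, y, z each as a share of 120 degrees, from -1 to 1, a list of three. A call has exactly 5 rows; each row is the pose to reach, as a shift and turn from the pose commanded when the call began, along the tool's axes at that moment; what a row does not reach only later rows make up. A row lasts 1/12 s, in which the tool goes at most 41.7 mm and 7.16 degrees, less where a joint would pass 70% of its speed; a pose out of reach is approached as far as the arm can. A call with a number of a shift or a turn outside -1 to 1 is refused whole. A call with a gripper value outside its range is refused whole. "gripper" is the opening, from -1 (shut) to 1 (fully open), set as the call begins (left out, the last holds). The fingers move at their own pace and stop on an object; "force" is the grip in N (left out, the last holds). Time passes only in rows, so rows that repeat a pose let the fingers close, or fill a call up. It gives the time, the measured TCP pose, the force, the opening and the grip force at its end, in the units of the state.
- monitor.observe(): the state, without advancing time (a new reading comes with each control period).
- optics.grab_frame(name): name is "side" or "top" or "wrist"; returns (picture, depth): 420x560x3 uint8, red, green, blue; 420x560 float32, m along the optical axis (not along the pixel's ray), 0 where there is no reading.
- optics.camera_info(name): a dict with "fx", "fy", "cx", "cy" (pixels), "rvec" (rotation vector, rad) and "tvec" (3), from world to camera coordinates, as OpenCV has them; the wrist camera has in their place "T_tool_cam" (4x4, takes a point from camera to tool coordinates, whose origin is the TCP and whose axes are the flange's). Camera axes: x right, y down, z forward; pixel columns grow to the right and rows downward; lengths in m; the calibration is good to about 2 mm. The wrist camera is an equidistant fisheye: a pixel r from the principal point sees the ray r / f radians off the axis. A picture is of the moment at which its call begins: read the wrist's pose just before it. camera_info takes no time and is no camera call.
- workorder.job_done(): hands the job in; it is judged then, once.
The state is a dict: "clock": time; "qpos": joint angles; "qd": joint speeds; "joint_efforts": joint torques, N m; "position": TCP position; "tool_rot": TCP orientation; "force": force on the tool from outside, world axes, zero at the start; "moment": the same for the moment, N m; "grip_width": finger opening in m; "finger_force": force on a finger pad.
Only numpy, scipy, OpenCV 4.12 (cv2) and the standard library are available. Lean on these libraries where they do the work, as an engineer would, in place of code of your own. Each camera call takes 0.05 s, during which the arm holds its last target. There are 200 camera calls.

## Task

The wooden balls drying in the lidded steel bowl must not stick together: set the lid down on the round cork pad, take the stirring rod from its stand and stir the balls three full turns counter-clockwise as seen from above, with the rod's foot down near the bowl's floor and well out from the middle. Then stand the rod back in its hole and put the lid properly back on the bowl. Keep every ball in the bowl, don't drag or tip the bowl, don't drop the lid or the rod, and leave the other things on the bench where they are.

Things in the scene. Friction and masses are not known exactly. Their poses are not given: they have to be found in the camera images.
- bowl: steel mixing bowl, loose, about 1.5 kg, round, 60 mm high, mouth 152 mm outside and 142 mm inside diameter, walls 5 mm thick; flat inner floor 86 mm across, 6 mm above its underside, from which the wall rises at 45 degrees to a height of 20 mm and then steeply to the rim. Origin: centre of the underside; z up
- lid: loose plywood lid, about 180 g: round plate 162 mm diameter and 8 mm thick; below it a round lip 122 mm diameter, 8 mm high, that drops loosely into the bowl's mouth; on top in the middle an upright wooden knob 28 mm diameter, 36 mm high. Origin: centre of the lip's underside; z up. Plate top at z 16 mm, knob top at z 52 mm. On the bowl its origin is 53 mm above the bowl's
- rod: wooden stirring rod, loose, about 90 g, standing upright in the stand at the start: round dowel 16 mm diameter and 87 mm long with a square grip above it, 26 x 26 mm, from 85 to 150 mm above the foot. Origin: centre of the foot's underside; z along the rod up to the grip; x and y square to the grip's flats
- rod_foot (a point): centre of the rod's lower end (same point as the rod's origin)
- stand: fixed wooden block 70 mm (x) by 150 mm (y), 60 mm high, with the hole for the rod at y -40 mm, and a stubby brush fixed at y +40 mm that rises to 95 mm above the bench. Origin: centre of the underside; z up
- stand_hole (a point): centre of the mouth of the rod's hole in the stand's top, 60 mm above the bench; hole 26 mm diameter, 50 mm deep, upright
- pad: round cork pad, fixed flat on the bench, 170 mm diameter, 5 mm thick, the place for the lid while it is off. Origin: centre of the underside
- ball0_center (a point): centre of a wooden ball 26 mm in diameter, 12 g, one of six alike lying on the bowl's floor
- ball1_center (a point): centre of a wooden ball 26 mm in diameter, 12 g, one of six alike lying on the bowl's floor
- ball2_center (a point): centre of a wooden ball 26 mm in diameter, 12 g, one of six alike lying on the bowl's floor
- ball3_center (a point): centre of a wooden ball 26 mm in diameter, 12 g, one of six alike lying on the bowl's floor
- ball4_center (a point): centre of a wooden ball 26 mm in diameter, 12 g, one of six alike lying on the bowl's floor
- ball5_center (a point): centre of a wooden ball 26 mm in diameter, 12 g, one of six alike lying on the bowl's floor
- bin: bystander: red plastic bin with screws, fixed, 100 (x) x 130 (y) x 45 mm high. Origin: centre of the underside
- glue: bystander: white glue bottle, loose, 58 mm diameter, 210 mm high, upright. Origin: centre of the underside
- tin: bystander: wax tin, loose, 76 mm diameter, 100 mm high, upright. Origin: centre of the underside
- cup: bystander: cardboard pencil cup, fixed, 68 mm diameter, 95 mm high, pencils up to 170 mm. Origin: centre of the underside
- tape: bystander: tape measure case, loose, 65 x 70 x 38 mm high. Origin: centre of the underside
- drill: bystander: cordless drill lying on its side, fixed, about 190 (x) x 200 (y) x 55 mm high. Origin: about its middle, on the bench
- hammer: bystander: hammer lying on the bench, loose, 220 mm long along its x, head at +x, under 40 mm high. Origin: middle of its length, on the bench
Not all that is in view belongs to the job. Leave any pink look-alike of the lid alone.

How it is judged:
On the way, in this order (a step that is already met when the one before it is completed fails the run):
1. the lid lies released on the cork pad, knob up (horizontal distance between lid and pad below 0.045 m and z of lid in the frame of pad below 0.01 m and angle between lid's own z axis and vertical below 0.1 rad and contact force between the fingers and lid below 0.1 N and linear speed of lid below 0.03 m/s), for 0.2 s.
2. turn 1: the held rod's foot, down among moving balls, is in the first quarter of the bowl, counter-clockwise (x of rod_foot in the frame of bowl above 0.009 m and y of rod_foot in the frame of bowl above 0.009 m and horizontal distance between rod_foot and bowl below 0.062 m and z of rod_foot in the frame of bowl below 0.027 m and contact force between the fingers and rod above 0.5 N and linear speed of any of ball0, ball1, ball2, ball3, ball4, ball5 above 0.015 m/s), for 0.04 s.
3. turn 1: the held rod's foot, down among moving balls, is in the second quarter of the bowl, counter-clockwise (x of rod_foot in the frame of bowl below -0.009 m and y of rod_foot in the frame of bowl above 0.009 m and horizontal distance between rod_foot and bowl below 0.062 m and z of rod_foot in the frame of bowl below 0.027 m and contact force between the fingers and rod above 0.5 N and linear speed of any of ball0, ball1, ball2, ball3, ball4, ball5 above 0.015 m/s), for 0.04 s.
4. turn 1: the held rod's foot, down among moving balls, is in the third quarter of the bowl, counter-clockwise (x of rod_foot in the frame of bowl below -0.009 m and y of rod_foot in the frame of bowl below -0.009 m and horizontal distance between rod_foot and bowl below 0.062 m and z of rod_foot in the frame of bowl below 0.027 m and contact force between the fingers and rod above 0.5 N and linear speed of any of ball0, ball1, ball2, ball3, ball4, ball5 above 0.015 m/s), for 0.04 s.
5. turn 1: the held rod's foot, down among moving balls, is in the fourth quarter of the bowl, counter-clockwise (x of rod_foot in the frame of bowl above 0.009 m and y of rod_foot in the frame of bowl below -0.009 m and horizontal distance between rod_foot and bowl below 0.062 m and z of rod_foot in the frame of bowl below 0.027 m and contact force between the fingers and rod above 0.5 N and linear speed of any of ball0, ball1, ball2, ball3, ball4, ball5 above 0.015 m/s), for 0.04 s.
6. turn 2: the held rod's foot, down among moving balls, is in the first quarter of the bowl, counter-clockwise (all of step 2), for 0.04 s.
7. turn 2: the held rod's foot, down among moving balls, is in the second quarter of the bowl, counter-clockwise (all of step 3), for 0.04 s.
8. turn 2: the held rod's foot, down among moving balls, is in the third quarter of the bowl, counter-clockwise (all of step 4), for 0.04 s.
9. turn 2: the held rod's foot, down among moving balls, is in the fourth quarter of the bowl, counter-clockwise, and balls all round have shifted (all of step 5 and distance of any of ball0_center, ball1_center from where it was at the start of the episode above 0.02 m and distance of any of ball2_center, ball3_center from where it was at the start of the episode above 0.02 m and distance of any of ball4_center, ball5_center from where it was at the start of the episode above 0.02 m), for 0.04 s.
At the end, for the whole second after the job is handed in: Rod standing in its hole (foot within 11 mm of the axis and 8 mm of the bottom, leaning under 0.22 rad); lid on the bowl, lip in the mouth (centred to 10.5 mm, seated to 3.5 mm, level to 0.06 rad); all six balls in the bowl; lid, rod and bowl at rest (horizontal distance between rod_foot and stand_hole below 0.011 m and z of rod_foot in the frame of stand below 0.018 m and angle between rod's own z axis and vertical below 0.22 rad and horizontal distance between lid and bowl below 0.0105 m and z of lid in the frame of bowl below 0.0565 m and angle between lid's own z axis and vertical below 0.06 rad and linear speed of each of lid, rod below 0.03 m/s and linear speed of bowl below 0.02 m/s and horizontal distance between each of ball0_center, ball1_center, ball2_center, ball3_center, ball4_center, ball5_center and bowl below 0.066 m and z of each of ball0_center, ball1_center, ball2_center, ball3_center, ball4_center, ball5_center in the frame of bowl below 0.045 m); the robot touches nothing.
It fails at once if a bystander (glue bottle, tin, tape measure, hammer) is shifted by more than 25 mm or knocked over (distance of any of glue, tin, tape, hammer from where it was at the start of the episode above 0.025 m or angle between any of glue, tin's own z axis and vertical above 0.35 rad).
It fails at once if the bowl is dragged more than 40 mm from its place or tipped by more than 0.2 rad (distance of bowl from where it was at the start of the episode above 0.04 m or angle between bowl's own z axis and vertical above 0.2 rad).
It fails at once if a ball leaves the bowl (horizontal distance between any of ball0_center, ball1_center, ball2_center, ball3_center, ball4_center, ball5_center and bowl above 0.085 m).
It fails at once if the lid or the rod is dropped (falls free of the fingers faster than 0.6 m/s, about 20 mm of fall) ((linear speed of lid above 0.6 m/s and contact force between the fingers and lid below 0.05 N) or (linear speed of rod above 0.6 m/s and contact force between the fingers and rod below 0.05 N)).
It also fails if it takes over 72 s, if anything falls off the work surface, if the arm or the gripper's body presses on something with over 40 N, if the wrist force passes 120 N, or if a joint passes its speed limit or range.

## Working session

There is one attempt and no reset: what is moved stays moved. The work goes in short steps, Python scripts to look and compute and a tool call to move; the robot and the scene stay as the last step left them, time stands still between calls to the robot, and variables do not carry over. Pictures are saved under pics/ and viewed, at most 10 in all, crops included, and the job is handed in when it is done.

Besides the shell and the picture viewer there is one more tool, called after ">>>" as name(argument=value, ...), one argument or row to a line, values as JSON. apply_moves: Moves the arm, as the interface text tells. Its arguments: {"type":"object","properties":{"linear":{"type":"array"},"delta_rot":{"type":"array"},"gripper":{"type":"number"},"force":{"type":"number"}},"required":["linear","delta_rot"]}

```bash
ls; mkdir -p pics; python3 - <<'E'
from workcell import monitor, optics
import cv2,numpy as np
s=monitor.observe(); print(s)
for n in("top","side"):
    im,d=optics.grab_frame(n); cv2.imwrite(f"pics/{n}0.png",im[:,:,::-1]); np.savez(f"pics/{n}0.npz",im=im,d=d)
    print(n,optics.camera_info(n))
print(optics.camera_info("wrist"))
E
```

```text
pics
{'clock': 0.0, 'qpos': array([-1.29719402,  0.52201583, -0.03630994,  1.59996906,  0.02116829,
        1.02109856, -0.11280352]), 'qd': array([ 0.00031396,  0.00213159, -0.00037512, -0.00077452,  0.00111285,
       -0.00154068, -0.00132779]), 'joint_efforts': array([ 4.25470616e-04, -9.27119350e+01,  1.97965711e+00, -3.69921362e+01,
        1.77521200e-02,  8.31262587e-03, -1.29710608e-05]), 'position': array([0.21059517, 0.58811137, 0.23073873]), 'tool_rot': array([-3.14048716e+00,  5.98613077e-05,  2.79774446e+00]), 'force': array([-0.18825238, -0.65860674, -0.26319   ]), 'moment': array([ 0.0213431 , -0.00462192,  0.021069  ]), 'finger_force': 0.0, 'grip_width': 0.08505477540404098}
top {'fx': 470.8814334638742, 'fy': 470.8814334638742, 'cx': 285.47892536015536, 'cy': 206.3138674675765, 'rvec': array([ 2.17103199, -2.11574365,  0.19803801]), 'tvec': array([-0.04194244,  0.50214466,  1.32775378])}
side {'fx': 529.4474595104984, 'fy': 529.4474595104984, 'cx': 288.1134115201524, 'cy': 213.08135538530394, 'rvec': array([ 2.22438846, -0.4607639 ,  0.22039152]), 'tvec': array([-0.45043831,  0.16295621,  1.29935189])}
{'fx': 325.19226210127806, 'fy': 325.19226210127806, 'cx': 280.767002606178, 'cy': 204.26222070019514, 'T_tool_cam': array([[-6.63882131e-04, -9.46416168e-01, -3.22948906e-01,
         8.24378906e-02],
       [ 9.99999779e-01, -6.34223511e-04, -1.97067086e-04,
        -5.74918121e-04],
       [-1.83143133e-05, -3.22948966e-01,  9.46416380e-01,
        -1.42295940e-01],
       [ 0.00000000e+00,  0.00000000e+00,  0.00000000e+00,
         1.00000000e+00]])}
```

View pics/top0.png

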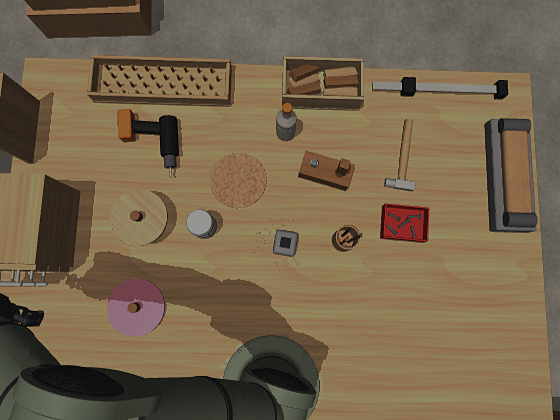

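View pics/side0.png

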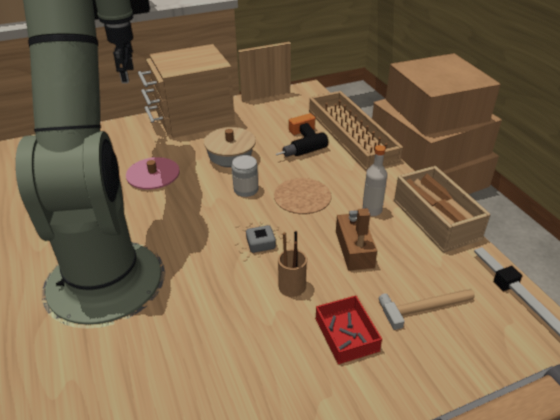

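The top view shows the lid on the bowl at (138,217) with its knob at (137,216), the pad at (238,180) and the stand at (326,170). The rod grip looks to be near (343,167) and the brush near (314,162). The pink look-alike lid is at (136,307), the tin at (201,223) and the glue at (286,122). The side view agrees, with the rod grip at (363,222).

```bash
cat > h.py <<'E'
import numpy as np,cv2
from scipy.spatial.transform import Rotation as R
from workcell import monitor,optics
def toolT(s):
    T=np.eye(4);T[:3,:3]=R.from_euler('xyz',s['tool_rot']).as_matrix();T[:3,3]=s['position'];return T
def camT(n):  # camera->world
    c=optics.camera_info(n);M=cv2.Rodrigues(c['rvec'])[0];T=np.eye(4);T[:3,:3]=M.T;T[:3,3]=-M.T@c['tvec'];return T
def cloud(n,d):
    c=optics.camera_info(n);v,u=np.mgrid[:420,:560]
    P=np.stack([(u-c['cx'])/c['fx']*d,(v-c['cy'])/c['fy']*d,d],-1);T=camT(n)
    return P@T[:3,:3].T+T[:3,3]
def ray(n,uv,z):
    c=optics.camera_info(n);T=camT(n);r=T[:3,:3]@np.array([(uv[0]-c['cx'])/c['fx'],(uv[1]-c['cy'])/c['fy'],1]);o=T[:3,3]
    return o+r*(z-o[2])/r[2]
def move(goal,rot=None,s=None):
    "tool-frame shift in shares of 0.1 m and turn in shares of 120 deg from measured pose to goal (world)"
    s=s or monitor.observe();T=toolT(s);l=T[:3,:3].T@(np.array(goal)-T[:3,3])/0.1
    out=np.zeros(3)
    if rot is not None: out=(R.from_matrix(T[:3,:3]).inv()*R.from_euler('xyz',rot)).as_rotvec()/np.deg2rad(120)
    return np.round(l,3),np.round(out,3)
E
python3 - <<'E'
from h import *
z=np.load('pics/top0.npz');W=cloud('top',z['d']);im=z['im']
def ctr(name,box,zlo,zhi,circ=True):
    x0,y0,x1,y1=box;m=np.zeros((420,560),bool);m[y0:y1,x0:x1]=1
    m&=(W[...,2]>zlo)&(W[...,2]<zhi)&(z['d']>0)
    P=W[m];cs,_=cv2.findContours(m.astype(np.uint8),0,1);c=max(cs,key=cv2.contourArea)
    zm=np.median(P[:,2]);(u,v),r=cv2.minEnclosingCircle(c)
    pts=np.array([ray('top',p,zm)[:2] for p in c[:,0]],np.float32)
    print(name,len(P),'z',zm.round(4),'mean',P.mean(0).round(4),'bbox',P.min(0)[:2].round(3),P.max(0)[:2].round(3),'fit',np.round(cv2.fitEllipse(pts),4).tolist() if 0 else [np.round(q,4) for q in cv2.fitEllipse(pts)],'rect',[np.round(q,4) for q in cv2.minAreaRect(pts)])
ctr('plate',(90,170,180,260),.06,.08)
ctr('knob',(120,200,152,235),.09,.13)
ctr('tin',(180,200,222,245),.085,.11)
ctr('stand',(290,140,365,195),.05,.07)
ctr('grip',(290,130,365,195),.13,.2)
ctr('brush',(290,130,365,195),.08,.12)
ctr('glue',(265,95,305,145),.15,.23)
ctr('cup',(325,215,370,255),.07,.2)
ctr('drill',(100,100,190,180),.02,.08)
ctr('tape',(265,225,305,260),.025,.05)
ctr('pink',(100,270,170,340),.005,.06)
hsv=cv2.cvtColor(im,cv2.COLOR_RGB2HSV)
print('pad col',hsv[180,238],'wood',hsv[200,350])
print('rod z hist',np.sort(W[155:185,330:360,2].ravel())[-60::6].round(3))
m=((hsv[...,0]<14)&(hsv[...,1]>70)).astype(np.uint8);m[:140]=0;m[215:]=0;m[:,:195]=0;m[:,280:]=0
m=cv2.morphologyEx(m,cv2.MORPH_CLOSE,np.ones((7,7)));m=cv2.morphologyEx(m,cv2.MORPH_OPEN,np.ones((7,7)))
c=max(cv2.findContours(m,0,1)[0],key=cv2.contourArea);pts=np.array([ray('top',p,.005)[:2] for p in c[:,0]],np.float32);print('pad',cv2.fitEllipse(pts))
E
```

```text
plate 2472 z 0.0685 mean [0.456  0.3858 0.0685] bbox [0.377 0.306] [0.538 0.467] fit [array([0.4567, 0.3861]), array([0.159 , 0.1602]), np.float64(166.9857)] rect [array([0.4574, 0.3856]), array([0.1605, 0.16  ]), np.float64(3.738)]
knob 92 z 0.1039 mean [0.456  0.3853 0.1029] bbox [0.443 0.372] [0.469 0.4  ] fit [array([0.4559, 0.385 ]), array([0.0255, 0.0297]), np.float64(151.5222)] rect [array([0.4557, 0.385 ]), array([0.025, 0.028]), np.float64(1.566)]
tin 557 z 0.0992 mean [0.4421 0.2081 0.0985] bbox [0.408 0.172] [0.478 0.248] fit [array([0.4421, 0.208 ]), array([0.0708, 0.0719]), np.float64(5.8375)] rect [array([0.4418, 0.208 ]), array([0.0695, 0.0742]), np.float64(1.5686)]
stand 1037 z 0.0596 mean [ 0.6133 -0.1406  0.0595] bbox [ 0.563 -0.227] [ 0.667 -0.065] fit [array([ 0.6162, -0.1387]), array([0.0805, 0.1688]), np.float64(164.7732)] rect [array([ 0.6148, -0.145 ]), array([0.1499, 0.0727]), np.float64(75.2209)]
grip 122 z 0.1579 mean [ 0.6024 -0.1824  0.155 ] bbox [ 0.589 -0.199] [ 0.621 -0.168] fit [array([ 0.6018, -0.182 ]), array([0.0286, 0.0373]), np.float64(67.7689)] 
[... 1034 characters left out ...]
933)]
tape 530 z 0.0371 mean [ 0.3978 -0.0301  0.0369] bbox [ 0.362 -0.065] [0.435 0.004] fit [array([ 0.3979, -0.03  ]), array([0.0713, 0.0776]), np.float64(77.6238)] rect [array([ 0.3977, -0.03  ]), array([0.0643, 0.0698]), np.float64(81.7124)]
pink 2708 z 0.016 mean [0.205  0.3897 0.0168] bbox [0.117 0.293] [0.31  0.499] fit [array([0.2053, 0.3897]), array([0.1597, 0.1607]), np.float64(15.218)] rect [array([0.2048, 0.39  ]), array([0.1609, 0.165 ]), np.float64(66.3329)]
pad col [ 15 114 145] wood [ 17 108 146]
rod z hist [0.159 0.159 0.159 0.16  0.16  0.161 0.161 0.162 0.162 0.164]
pad ((0.587358295917511, 0.11486584693193436), (0.15976181626319885, 0.16552288830280304), 19.2530517578125)
```

>>> apply_moves(
  linear=[
    [-0.12,-0.16,0],
    [-0.24,-0.32,0],
    [-0.36,-0.48,0],
    [-0.48,-0.64,0],
    [-0.6,-0.8,0],
  ],
  delta_rot=[
    [0,0,0.058],
    [0,0,0.116],
    [0,0,0.174],
    [0,0,0.232],
    [0,0,0.29],
  ],
  gripper=1,
  force=60,
)

```text
clock: 0.52
position: [0.2404, 0.4917, 0.2311]
tool_rot: [-3.141, 0.0, 2.184]
force: [0.6, 0.2, -0.1]
grip_width: 0.0851
finger_force: 0.0
```

```bash
python3 - <<'E'
from h import *
z=np.load('pics/top0.npz');W=cloud('top',z['d'])
m=(W[...,2]>.04)&(W[...,1]>.47)&(W[...,1]<.8)&(W[...,0]>.3)&(W[...,0]<.7)
P=W[m];print(len(P),P.min(0),P.max(0),np.percentile(P,[5,50,95],axis=0))
s=monitor.observe();print(s['clock'],s['position'],s['tool_rot'],move([.4565,.3857,.2],[np.pi,0,np.pi/2],s))
E
```

```text
7514 [0.30003583 0.58154345 0.04000951] [0.69992083 0.74582225 0.22943732] [[0.31418796 0.58384694 0.05961309]
 [0.43750359 0.60876852 0.21114004]
 [0.66462422 0.73455827 0.22276202]]
0.5167 [0.24035476 0.4917305  0.23105533] [-3.14112276e+00  2.45793732e-04  2.18433400e+00] (array([-2.111,  1.157,  0.311]), array([-0.   ,  0.   ,  0.293]))
```

>>> apply_moves(
  linear=[
    [-0.2,0.11,0],
    [-0.4,0.22,0],
    [-0.6,0.33,0],
    [-0.8,0.44,0],
    [-1,0.55,0],
  ],
  delta_rot=[
    [0,0,0],
    [0,0,0],
    [0,0,0],
    [0,0,0],
    [0,0,0],
  ],
)

```text
clock: 0.93
position: [0.3438, 0.4427, 0.2311]
tool_rot: [-3.141, 0.0, 2.191]
force: [0.1, 0.3, 0.6]
grip_width: 0.0855
finger_force: 0.0
```

>>> apply_moves(
  linear=[
    [-0.2,0.12,0],
    [-0.4,0.24,0],
    [-0.6,0.36,0],
    [-0.8,0.48,0],
    [-1,0.6,0],
  ],
  delta_rot=[
    [0,0,0.0586],
    [0,0,0.117],
    [0,0,0.176],
    [0,0,0.234],
    [0,0,0.293],
  ],
)

```text
clock: 1.35
position: [0.4508, 0.3962, 0.2311]
tool_rot: [-3.141, 0.0, 1.571]
force: [0.4, -0.4, -0.0]
grip_width: 0.0853
finger_force: 0.0
```

```bash
cat >> h.py <<'E'
def grabw(tag):
    s=monitor.observe();im,d=optics.grab_frame('wrist');cv2.imwrite(f'pics/{tag}.png',im[:,:,::-1])
    c=optics.camera_info('wrist');v,u=np.mgrid[:420,:560];x=u-c['cx'];y=v-c['cy'];r=np.hypot(x,y)+1e-9;th=r/c['fx']
    t=np.tan(th)/r;P=np.stack([x*t*d,y*t*d,d],-1);T=toolT(s)@c['T_tool_cam'];W=P@T[:3,:3].T+T[:3,3];W[d<=0]=np.nan
    return s,im,W,T
def wray(T,uv,z):
    c=optics.camera_info('wrist');x=uv[0]-c['cx'];y=uv[1]-c['cy'];r=np.hypot(x,y)+1e-9;th=r/c['fx']
    q=T[:3,:3]@np.array([x/r*np.sin(th),y/r*np.sin(th),np.cos(th)]);return T[:3,3]+q*(z-T[2,3])/q[2]
def blob(W,T,zlo,zhi,c,rad):
    m=((W[...,2]>zlo)&(W[...,2]<zhi)&(np.hypot(W[...,0]-c[0],W[...,1]-c[1])<rad)).astype(np.uint8)
    k=max(cv2.findContours(m,0,1)[0],key=cv2.contourArea);zm=np.nanmedian(W[m>0][:,2])
    pts=np.array([wray(T,p,zm)[:2] for p in k[:,0]],np.float32)
    print('z',zm.round(4),'mean',W[m>0].mean(0).round(4),'circ',cv2.minEnclosingCircle(pts),'rect',cv2.minAreaRect(pts))
E
python3 - <<'E'
from h import *
s,im,W,T=grabw('w1')
print(s['position'],s['tool_rot'])
blob(W,T,.096,.12,(.4565,.3857),.04)
blob(W,T,.06,.08,(.4565,.3857),.12)
print(move([.4565,.3857,.12],[np.pi,0,np.pi/2]))
E
```

```text
[0.45084606 0.39617944 0.23114846] [-3.14137213e+00  2.27463955e-04  1.57085755e+00]
z 0.1042 mean [0.4581 0.3878 0.1039] circ ((0.45859089493751526, 0.3879375159740448), 0.014681989327073097) rect ((0.45806407928466797, 0.3876325786113739), (0.027282290160655975, 0.027616357430815697), 44.32378387451172)
z 0.0684 mean [0.4582 0.3914 0.0685] circ ((0.4584539234638214, 0.38647887110710144), 0.08100677281618118) rect ((0.4585965871810913, 0.38681694865226746), (0.15986661612987518, 0.15969699621200562), 89.91958618164062)
(array([-0.075,  0.015,  1.112]), array([ 0.001,  0.001, -0.007]))
```

>>> apply_moves(
  linear=[
    [-0.03,0.01,0.2],
    [-0.06,0.015,0.4],
    [-0.07,0.015,0.6],
    [-0.07,0.015,0.7],
    [-0.07,0.015,0.7],
  ],
  delta_rot=[
    [0,0,0],
    [0,0,0],
    [0,0,0],
    [0,0,0],
    [0,0,0],
  ],
)

```text
clock: 1.82
position: [0.4505, 0.3892, 0.1593]
tool_rot: [-3.139, 0.002, 1.577]
force: [0.1, 0.1, -0.9]
grip_width: 0.0856
finger_force: 0.0
```

```bash
python3 - <<'E'
from h import *
s,im,W,T=grabw('w2')
print(s['position'],s['tool_rot'])
blob(W,T,.096,.12,(.4565,.3857),.04)
print(move([.4572,.3866,.072],[np.pi,0,np.pi/2]))
E
```

```text
[0.45053576 0.38923008 0.15926881] [-3.13919554e+00  2.49206033e-03  1.57726115e+00]
z 0.1043 mean [0.4581 0.3882 0.1038] circ ((0.45793649554252625, 0.38825052976608276), 0.01491460856050253) rect ((0.4578801393508911, 0.38812822103500366), (0.027277352288365364, 0.028795285150408745), 23.718358993530273)
(array([-0.03 ,  0.061,  0.888]), array([-0.001,  0.001,  0.003]))
```

```bash
python3 - <<'E'
from h import *
for i in range(5):
    s,im,W,T=grabw('w3')
    print(s['clock'],s['position'].round(4),s['tool_rot'].round(4))
blob(W,T,.096,.12,(.4565,.3857),.04)
blob(W,T,.06,.08,(.4565,.3857),.12)
print(move([.4572,.3866,.072],[np.pi,0,np.pi/2]))
E
```

```text
1.8667 [0.4512 0.3897 0.1608] [-3.1405e+00  1.2000e-03  1.5770e+00]
1.9167 [0.4516 0.3901 0.1617] [-3.1416e+00  1.0000e-04  1.5770e+00]
1.9667 [0.4518 0.3902 0.1622] [ 3.1409e+00 -7.0000e-04  1.5770e+00]
2.0167 [0.4519 0.3903 0.1624] [ 3.1406e+00 -1.1000e-03  1.5770e+00]
2.0667 [0.4519 0.3903 0.1624] [ 3.1405e+00 -1.2000e-03  1.5770e+00]
z 0.1042 mean [0.4581 0.3881 0.1038] circ ((0.4580706059932709, 0.3879953622817993), 0.014797753654420376) rect ((0.4579268991947174, 0.3879859745502472), (0.026843799278140068, 0.02919044904410839), 2.1414618492126465)
z 0.0684 mean [0.4579 0.3935 0.0685] circ ((0.45844653248786926, 0.3864257037639618), 0.08091571182012558) rect ((0.458427757024765, 0.3864097595214844), (0.15993617475032806, 0.1604270488023758), 14.68592643737793)
(array([-0.038,  0.053,  0.903]), array([ 0.   , -0.001,  0.003]))
```

View pics/w3.png

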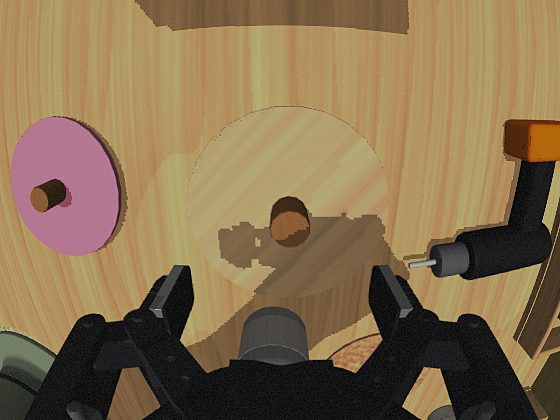

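The wrist view shows the lid with its knob at (290,220), centred between the open fingers at (180,290) and (385,290).

>>> apply_moves(
  linear=[
    [-0.02,0.03,0.2],
    [-0.037,0.053,0.45],
    [-0.037,0.053,0.7],
    [-0.037,0.053,0.88],
    [-0.037,0.053,0.88],
  ],
  delta_rot=[
    [0,0,0],
    [0,0,0],
    [0,0,0],
    [0,0,0],
    [0,0,0],
  ],
)

```text
clock: 2.53
position: [0.4557, 0.3853, 0.0707]
tool_rot: [-3.139, 0.003, 1.577]
force: [-0.4, -0.6, -0.3]
grip_width: 0.0856
finger_force: 0.0
```

>>> apply_moves(
  linear=[
    [0,0,0],
    [0,0,0],
    [0,0,0],
    [0,0,0],
    [0,0,0],
  ],
  delta_rot=[
    [0,0,0],
    [0,0,0],
    [0,0,0],
    [0,0,0],
    [0,0,0],
  ],
  gripper=-0.5,
  force=50,
)

```text
clock: 2.95
position: [0.4572, 0.3866, 0.0744]
tool_rot: [3.14, -0.001, 1.577]
force: [-8.3, -3.4, 21.4]
grip_width: 0.0265
finger_force: 47.8
```

>>> apply_moves(
  linear=[
    [0,0,0],
    [0,0,0],
    [0,0,0],
    [0,0,0],
    [0,0,0],
  ],
  delta_rot=[
    [0,0,0],
    [0,0,0],
    [0,0,0],
    [0,0,0],
    [0,0,0],
  ],
  gripper=-1,
)

```text
clock: 3.37
position: [0.4571, 0.3866, 0.0745]
tool_rot: [3.141, -0.001, 1.577]
force: [-2.6, -0.4, 11.0]
grip_width: 0.027
finger_force: 48.4
```

>>> apply_moves(
  linear=[
    [0,0,-0.1],
    [0,0,-0.25],
    [0,0,-0.45],
    [0,0,-0.65],
    [0,0,-0.8],
  ],
  delta_rot=[
    [0,0,0],
    [0,0,0],
    [0,0,0],
    [0,0,0],
    [0,0,0],
  ],
)

```text
clock: 3.78
position: [0.4571, 0.3862, 0.1556]
tool_rot: [3.141, -0.001, 1.577]
force: [0.8, -0.7, -1.0]
grip_width: 0.0262
finger_force: 49.4
```

```bash
python3 - <<'E'
from h import *
for i in range(3): s,im,W,T=grabw('w4')
print(s['position'],s['tool_rot'],s['force'],s['grip_width'],s['finger_force'])
for r in((.06,.0),): 
    m=(np.hypot(W[...,0]-.457,W[...,1]-.387)<.08)
    print(np.nanpercentile(W[m][:,2],[1,10,25,50,75,90,99]).round(3))
print(move([.5874,.1149,.154],[np.pi,0,np.pi/2]))
E
```

```text
[0.45778032 0.38691335 0.15627693] [ 3.13875629e+00 -2.93065960e-03  1.57664401e+00] [ 0.33394902  0.19657812 -2.94763306] 0.02702519096372069 49.38870906829834
[0.149 0.15  0.15  0.152 0.232 0.248 0.256]
(array([-2.725,  1.286,  0.004]), array([ 0.001, -0.001,  0.003]))
```

>>> apply_moves(
  linear=[
    [-0.1,0.05,0],
    [-0.3,0.14,0],
    [-0.5,0.24,0],
    [-0.7,0.33,0],
    [-0.91,0.43,0],
  ],
  delta_rot=[
    [0,0,0],
    [0,0,0],
    [0,0,0],
    [0,0,0],
    [0,0,0],
  ],
)

```text
clock: 4.35
position: [0.5003, 0.2935, 0.1522]
tool_rot: [-3.14, 0.001, 1.577]
force: [-0.9, 0.0, -2.8]
grip_width: 0.0266
finger_force: 49.4
```

>>> apply_moves(
  linear=[
    [-0.2,0.09,0],
    [-0.4,0.18,0],
    [-0.6,0.28,0],
    [-0.8,0.37,0],
    [-0.98,0.46,0],
  ],
  delta_rot=[
    [0,0,0],
    [0,0,0],
    [0,0,0],
    [0,0,0],
    [0,0,0],
  ],
)

```text
clock: 4.77
position: [0.5469, 0.1952, 0.1523]
tool_rot: [-3.14, 0.001, 1.576]
force: [0.1, 1.1, -2.0]
grip_width: 0.0266
finger_force: 49.4
```

>>> apply_moves(
  linear=[
    [-0.2,0.1,0],
    [-0.4,0.2,0.1],
    [-0.6,0.3,0.2],
    [-0.75,0.36,0.3],
    [-0.83,0.4,0.4],
  ],
  delta_rot=[
    [0,0,0],
    [0,0,0],
    [0,0,0],
    [0,0,0],
    [0,0,0],
  ],
)

```text
clock: 5.18
position: [0.5875, 0.1115, 0.1119]
tool_rot: [-3.14, 0.002, 1.574]
force: [-0.2, -1.2, -1.9]
grip_width: 0.0269
finger_force: 49.4
```

```bash
python3 - <<'E'
from h import *
for i in range(4): s,im,W,T=grabw('w5')
print(s['position'],s['tool_rot'],s['force'],s['grip_width'],s['finger_force'])
im2,d2=optics.grab_frame('top');W2=cloud('top',d2);cv2.imwrite('pics/top1.png',im2[:,:,::-1])
m=np.hypot(W2[...,0]-.457,W2[...,1]-.386)<.07
hs=cv2.cvtColor(im2,cv2.COLOR_RGB2HSV)
print('bowl heights',np.nanpercentile(W2[m][:,2],[5,25,50,75,95]))
print(move([.5874,.1149,.027],[np.pi,0,np.pi/2]))
E
```

```text
[0.58673472 0.11422657 0.11201931] [-3.13932494e+00  6.96928832e-04  1.57564846e+00] [-1.24181044  1.06814564 -2.03811452] 0.02653368203550767 49.48123276233673
bowl heights [0.00292867 0.00863889 0.01898158 0.02942059 0.05335445]
(array([-0.01 ,  0.004,  0.862]), array([-0.   , -0.   ,  0.003]))
```

View pics/top1.png

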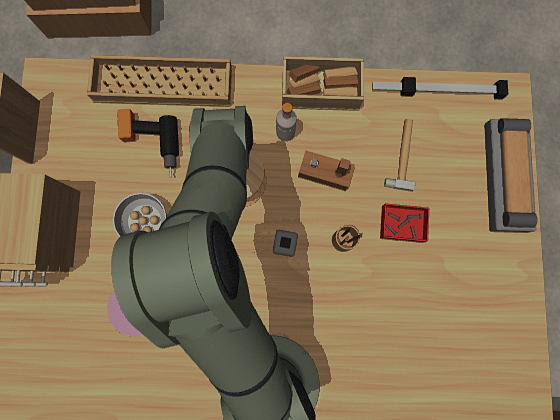

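The top view shows the open bowl at (140,218) with its balls inside, and the lid held under the wrist over the pad. I'll lower it gently.

>>> apply_moves(
  linear=[
    [0,0,0.2],
    [0,0,0.4],
    [0,0,0.6],
    [0,0,0.7],
    [0,0,0.77],
  ],
  delta_rot=[
    [0,0,0],
    [0,0,0],
    [0,0,0],
    [0,0,0],
    [0,0,0],
  ],
)

```text
clock: 5.85
position: [0.5869, 0.1158, 0.0355]
tool_rot: [-3.141, -0.0, 1.578]
force: [-0.3, -1.2, -2.4]
grip_width: 0.0267
finger_force: 49.6
```

>>> apply_moves(
  linear=[
    [0,0,0.02],
    [0,0,0.04],
    [0,0,0.06],
    [0,0,0.07],
    [0,0,0.07],
  ],
  delta_rot=[
    [0,0,0],
    [0,0,0],
    [0,0,0],
    [0,0,0],
    [0,0,0],
  ],
)

```text
clock: 6.27
position: [0.5876, 0.115, 0.0297]
tool_rot: [3.141, -0.0, 1.577]
force: [-0.4, 0.0, -1.8]
grip_width: 0.0267
finger_force: 49.6
```

>>> apply_moves(
  linear=[
    [0,0,0.01],
    [0,0,0.02],
    [0,0,0.03],
    [0,0,0.03],
    [0,0,0.03],
  ],
  delta_rot=[
    [0,0,0],
    [0,0,0],
    [0,0,0],
    [0,0,0],
    [0,0,0],
  ],
)

```text
clock: 6.68
position: [0.5876, 0.1149, 0.0268]
tool_rot: [3.141, -0.0, 1.577]
force: [-2.3, -0.7, 7.6]
grip_width: 0.0265
finger_force: 50.7
```

>>> apply_moves(
  linear=[
    [0,0,0],
    [0,0,0],
    [0,0,0],
    [0,0,0],
    [0,0,0],
  ],
  delta_rot=[
    [0,0,0],
    [0,0,0],
    [0,0,0],
    [0,0,0],
    [0,0,0],
  ],
  gripper=1,
)

```text
clock: 7.1
position: [0.5875, 0.1149, 0.0263]
tool_rot: [-3.142, 0.0, 1.577]
force: [0.2, -0.2, 0.4]
grip_width: 0.0845
finger_force: 0.0
```

>>> apply_moves(
  linear=[
    [0,0,-0.1],
    [0,0,-0.3],
    [0,0,-0.5],
    [0,0,-0.75],
    [0,0,-1],
  ],
  delta_rot=[
    [0,0,0],
    [0,0,0],
    [0,0,0],
    [0,0,0],
    [0,0,0],
  ],
)

```text
clock: 7.52
position: [0.5872, 0.1148, 0.1279]
tool_rot: [-3.141, 0.0, 1.577]
force: [1.2, -0.2, -0.3]
grip_width: 0.0852
finger_force: 0.0
```

>>> apply_moves(
  linear=[
    [0,0,-0.3],
    [0,0,-0.6],
    [0,0,-0.9],
    [0,0,-1],
    [0,0,-1],
  ],
  delta_rot=[
    [0,0,0],
    [0,0,0],
    [0,0,0],
    [0,0,0],
    [0,0,0],
  ],
)

```text
clock: 7.93
position: [0.5885, 0.115, 0.2297]
tool_rot: [3.137, -0.002, 1.577]
force: [0.1, -0.2, 0.3]
grip_width: 0.0855
finger_force: 0.0
```

```bash
python3 - <<'E'
from h import *
for i in range(3): s,im,W,T=grabw('w6')
print(s['position'],s['tool_rot'],s['grip_width'])
blob(W,T,.05,.07,(.587,.115),.04)
blob(W,T,.015,.03,(.587,.115),.12)
E
```

```text
[0.58720635 0.11500833 0.22639338] [ 3.14140104e+00 -2.32621806e-04  1.57685619e+00] 0.08527851405853329
z 0.0565 mean [0.5877 0.1156 0.0563] circ ((0.5877195000648499, 0.11567963659763336), 0.014188291504979134) rect ((0.5874862670898438, 0.11568266153335571), (0.026856310665607452, 0.027712104842066765), 0.3091132640838623)
z 0.0207 mean [0.588  0.1182 0.0207] circ ((0.5881724953651428, 0.11452174186706543), 0.08139218389987946) rect ((0.5881627798080444, 0.11442983150482178), (0.1604069173336029, 0.1604306846857071), 0.33653292059898376)
```

>>> apply_moves(
  linear=[
    [-0.2,0.01,0],
    [-0.4,0.02,0],
    [-0.6,0.03,0],
    [-0.8,0.04,0],
    [-1,0.05,0],
  ],
  delta_rot=[
    [0,0,0],
    [0,0,0],
    [0,0,0],
    [0,0,0],
    [0,0,0],
  ],
)

```text
clock: 8.5
position: [0.5924, 0.014, 0.225]
tool_rot: [-3.139, 0.0, 1.577]
force: [0.0, 1.0, -0.0]
grip_width: 0.0853
finger_force: 0.0
```

>>> apply_moves(
  linear=[
    [-0.2,0.01,0],
    [-0.4,0.02,0],
    [-0.6,0.03,0],
    [-0.8,0.04,0],
    [-1,0.05,0],
  ],
  delta_rot=[
    [0,0,0],
    [0,0,0],
    [0,0,0],
    [0,0,0],
    [0,0,0],
  ],
)

```text
clock: 8.92
position: [0.598, -0.0859, 0.2249]
tool_rot: [-3.139, 0.0, 1.577]
force: [-0.3, 0.9, 0.0]
grip_width: 0.0855
finger_force: 0.0
```

>>> apply_moves(
  linear=[
    [-0.2,0.01,0],
    [-0.4,0.02,0],
    [-0.6,0.03,0],
    [-0.7,0.04,0],
    [-0.7,0.05,0],
  ],
  delta_rot=[
    [0,0,0.02],
    [0,0,0.04],
    [0,0,0.06],
    [0,0,0.09],
    [0,0,0.125],
  ],
)

```text
clock: 9.33
position: [0.603, -0.158, 0.225]
tool_rot: [-3.14, 0.002, 1.309]
force: [1.0, -0.2, 0.5]
grip_width: 0.0855
finger_force: 0.0
```

```bash
python3 - <<'E'
from h import *
for i in range(5): s,im,W,T=grabw('w7')
print(s['position'],s['tool_rot'])
blob(W,T,.15,.17,(.603,-.183),.035)
blob(W,T,.08,.11,(.62,-.106),.04)
blob(W,T,.05,.07,(.613,-.145),.12)
print(move([.603,-.183,.17],[np.pi,0,np.deg2rad(75)]))
E
```

```text
[ 0.60370842 -0.15442621  0.22534629] [-3.14001376e+00  1.86346677e-04  1.31798367e+00]
z 0.1594 mean [ 0.6069 -0.1826  0.1589] circ ((0.6071840524673462, -0.1825505942106247), 0.0186653770506382) rect ((0.6071200370788574, -0.18254750967025757), (0.029477402567863464, 0.02616988681256771), 72.90889739990234)
z 0.0942 mean [ 0.6276 -0.1068  0.093 ] circ ((0.6276261806488037, -0.10683595389127731), 0.011988623067736626) rect ((0.6276920437812805, -0.10646037757396698), (0.018738536164164543, 0.021102432161569595), 75.77893829345703)
z 0.0597 mean [ 0.6189 -0.1369  0.0597] circ ((0.6166659593582153, -0.14622719585895538), 0.08271567523479462) rect ((0.6170026063919067, -0.1460948884487152), (0.15016356110572815, 0.07069805264472961), 74.65727233886719)
(array([-0.279,  0.064,  0.556]), array([-0.001,  0.   ,  0.004]))
```

View pics/w7.png

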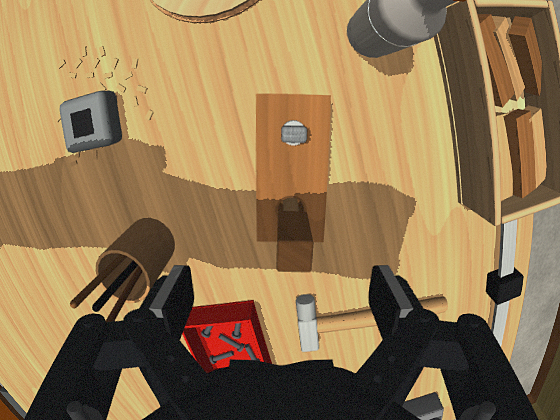

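The wrist view shows the rod grip, with its top about (293,255), standing in the stand's hole. The brush is at (294,132), and the approach between the fingers is clear.

>>> apply_moves(
  linear=[
    [-0.1,0.04,0.1],
    [-0.2,0.08,0.2],
    [-0.27,0.1,0.3],
    [-0.27,0.1,0.4],
    [-0.27,0.1,0.4],
  ],
  delta_rot=[
    [0,0,0.008],
    [0,0,0.008],
    [0,0,0.008],
    [0,0,0.008],
    [0,0,0.008],
  ],
)

```text
clock: 10.0
position: [0.6057, -0.184, 0.1836]
tool_rot: [-3.138, 0.0, 1.297]
force: [0.1, -0.5, 0.0]
grip_width: 0.0853
finger_force: 0.0
```

```bash
python3 - <<'E'
from h import *
for i in range(4): s,im,W,T=grabw('w8')
print(s['position'],s['tool_rot'])
blob(W,T,.15,.17,(.605,-.183),.035)
print(move([.6065,-.183,.112],[np.pi,0,np.deg2rad(74.5)]))
E
```

```text
[ 0.60695694 -0.18334456  0.18626063] [-3.14139042e+00 -7.85157919e-05  1.29860099e+00]
z 0.1595 mean [ 0.6071 -0.1824  0.1589] circ ((0.6073014140129089, -0.18287090957164764), 0.018351038917899132) rect ((0.6070374846458435, -0.18248383700847626), (0.028281116858124733, 0.02595576085150242), 74.38611602783203)
(array([ 0.001, -0.007,  0.746]), array([ 0.   , -0.   , -0.001]))
```

>>> apply_moves(
  linear=[
    [0,0,0.15],
    [0,0,0.35],
    [0,0,0.55],
    [0,0,0.7],
    [0,0,0.74],
  ],
  delta_rot=[
    [0,0,0],
    [0,0,0],
    [0,0,0],
    [0,0,0],
    [0,0,0],
  ],
)

```text
clock: 10.62
position: [0.6063, -0.1829, 0.1106]
tool_rot: [-3.14, -0.0, 1.299]
force: [-0.2, 0.0, -0.1]
grip_width: 0.0853
finger_force: 0.0
```

>>> apply_moves(
  linear=[
    [0,0,0],
    [0,0,0],
    [0,0,0],
    [0,0,0],
    [0,0,0],
  ],
  delta_rot=[
    [0,0,0],
    [0,0,0],
    [0,0,0],
    [0,0,0],
    [0,0,0],
  ],
  gripper=-0.5,
  force=60,
)

```text
clock: 11.03
position: [0.6072, -0.1836, 0.1131]
tool_rot: [3.141, -0.0, 1.298]
force: [-1.4, 0.6, 14.2]
grip_width: 0.0256
finger_force: 22.2
```

>>> apply_moves(
  linear=[
    [0,0,0],
    [0,0,0],
    [0,0,0],
    [0,0,0],
    [0,0,0],
  ],
  delta_rot=[
    [0,0,0],
    [0,0,0],
    [0,0,0],
    [0,0,0],
    [0,0,0],
  ],
  gripper=-1,
  force=90,
)

```text
clock: 11.45
position: [0.6072, -0.1837, 0.1133]
tool_rot: [3.141, -0.0, 1.298]
force: [-2.0, 1.3, 9.4]
grip_width: 0.0251
finger_force: 88.1
```

```bash
python3 - <<'E'
from h import *
z=np.load('pics/top0.npz')
for i in range(3): s=grabw('w9')[0]
print(s['position'],s['tool_rot'],s['force'],s['grip_width'])
im,d=optics.grab_frame('top');cv2.imwrite('pics/top2.png',im[:,:,::-1]);W=cloud('top',d)
x0,y0,x1,y1=105,185,175,255
m=np.zeros((420,560),bool);m[y0:y1,x0:x1]=1;m&=np.hypot(W[...,0]-.457,W[...,1]-.386)<.09
# rim: points above .045
r=(m&(W[...,2]>.05)&(W[...,2]<.07)).astype(np.uint8)
k=np.vstack(cv2.findContours(r,0,1)[0]);hull=cv2.convexHull(k)
pts=np.array([ray('top',p,.06)[:2] for p in hull[:,0]],np.float32);print('rim',cv2.minEnclosingCircle(pts),cv2.fitEllipse(pts))
hs=cv2.cvtColor(im,cv2.COLOR_RGB2HSV);b=(m&(hs[...,1]>60)).astype(np.uint8)
cv2.imwrite('pics/bowl2.png',cv2.resize(im[y0:y1,x0:x1,::-1],None,fx=8,fy=8,interpolation=cv2.INTER_CUBIC))
E
```

```text
[ 0.60717099 -0.18371459  0.11331166] [ 3.14063725e+00 -2.97983389e-04  1.29805209e+00] [-2.8797311   0.50415869  8.56659787] 0.025126673977272383
rim ((0.4534684717655182, 0.38564926385879517), 0.07589897513389587) ((0.4537644684314728, 0.38569092750549316), (0.1497446447610855, 0.1514360010623932), 153.04542541503906)
```

View pics/bowl2.png

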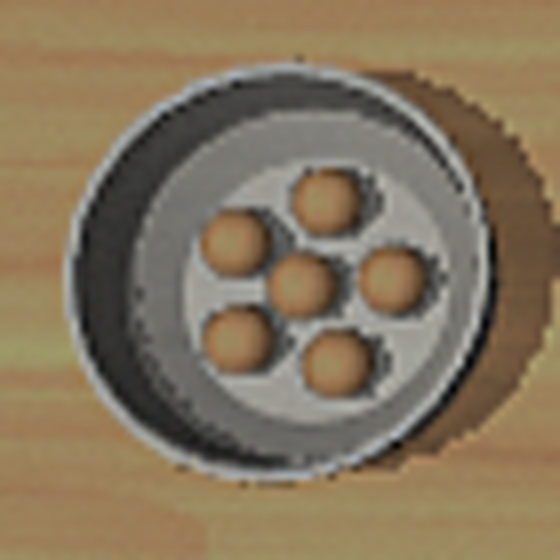

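The crop shows the bowl's rim centred at about (280,270), with one ball in the middle at (300,285) and five around it. There is a gap between the lower-right balls at (395,280) and (338,362). The rod is gripped, so I'll lift it out and locate the balls.

>>> apply_moves(
  linear=[
    [0,0,-0.1],
    [0,0,-0.25],
    [0,0,-0.45],
    [0,0,-0.65],
    [0,0,-0.85],
  ],
  delta_rot=[
    [0,0,0],
    [0,0,0],
    [0,0,0],
    [0,0,0],
    [0,0,0],
  ],
)

```text
clock: 12.07
position: [0.6068, -0.1837, 0.199]
tool_rot: [3.141, 0.0, 1.298]
force: [0.1, 0.4, -0.7]
grip_width: 0.025
finger_force: 88.3
```

>>> apply_moves(
  linear=[
    [0,0,-0.1],
    [0,0,-0.2],
    [0,0,-0.25],
    [0,0,-0.3],
    [0,0,-0.3],
  ],
  delta_rot=[
    [0,0,0],
    [0,0,0],
    [0,0,0],
    [0,0,0],
    [0,0,0],
  ],
)

```text
clock: 12.48
position: [0.607, -0.1837, 0.2276]
tool_rot: [3.141, -0.0, 1.298]
force: [0.6, 0.3, -1.0]
grip_width: 0.0251
finger_force: 88.3
```

```bash
python3 - <<'E'
from h import *
for u,v in [(328,200),(235,240),(300,285),(395,280),(240,338),(338,362)]:
    print(ray('top',(105+u/8-.5,185+v/8-.5),.024).round(4))
print('rim ctr',ray('top',(105+280/8-.5,185+270/8-.5),.06))
for i in range(2): s,im,W,T=grabw('w10')
print(s['position'],s['tool_rot'],s['force'],s['grip_width'])
im,d=optics.grab_frame('side');cv2.imwrite('pics/side2.png',im[100:340,230:550,::-1].repeat(2,0).repeat(2,1))
print(move([.44,.30,.23],None))
E
```

```text
[0.4853 0.38   0.024 ]
[0.4697 0.4127 0.024 ]
[0.4538 0.3879 0.024 ]
[0.4565 0.3536 0.024 ]
[0.4338 0.4081 0.024 ]
[0.426  0.3721 0.024 ]
rim ctr [0.45428095 0.38496487 0.06      ]
[ 0.60680687 -0.18355429  0.2270321 ] [-3.14122289e+00  2.93448068e-05  1.29823028e+00] [ 0.44589434 -0.31868818 -1.32443664] 0.025229080739100983
(array([ 4.208, -2.907, -0.032]), array([0., 0., 0.]))
```

View pics/side2.png

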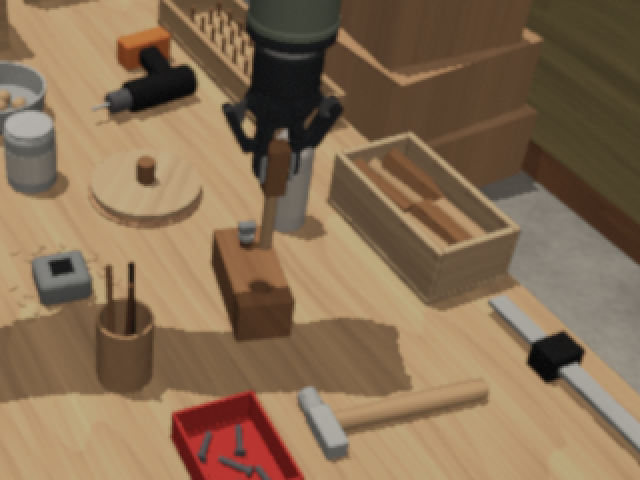

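The side crop shows the rod held in the fingers above the stand, with its foot at about (268,250). The lid lies flat on the pad at (146,185).

>>> apply_moves(
  linear=[
    [0.1,-0.07,0],
    [0.3,-0.2,0],
    [0.5,-0.33,0],
    [0.7,-0.46,0],
    [0.94,-0.62,0],
  ],
  delta_rot=[
    [0,0,0],
    [0,0,0],
    [0,0,0],
    [0,0,0],
    [0,0,0],
  ],
)

```text
clock: 13.05
position: [0.5717, -0.0756, 0.2268]
tool_rot: [-3.141, 0.0, 1.297]
force: [1.2, 0.6, -1.2]
grip_width: 0.0249
finger_force: 88.3
```

>>> apply_moves(
  linear=[
    [0.2,-0.13,0],
    [0.4,-0.26,0],
    [0.6,-0.39,0],
    [0.8,-0.52,0],
    [0.94,-0.62,0],
  ],
  delta_rot=[
    [0,0,0],
    [0,0,0],
    [0,0,0],
    [0,0,0],
    [0,0,0],
  ],
)

```text
clock: 13.47
position: [0.5369, 0.0334, 0.2268]
tool_rot: [-3.141, -0.0, 1.3]
force: [0.1, -0.1, -0.7]
grip_width: 0.025
finger_force: 88.3
```

>>> apply_moves(
  linear=[
    [0.2,-0.13,0],
    [0.4,-0.26,0],
    [0.6,-0.39,0],
    [0.8,-0.52,0],
    [0.94,-0.62,0],
  ],
  delta_rot=[
    [0,0,0],
    [0,0,0],
    [0,0,0],
    [0,0,0],
    [0,0,0],
  ],
)

```text
clock: 13.88
position: [0.5024, 0.1404, 0.2268]
tool_rot: [-3.141, -0.0, 1.3]
force: [0.1, -0.3, -1.1]
grip_width: 0.0247
finger_force: 88.3
```

>>> apply_moves(
  linear=[
    [0.2,-0.13,0],
    [0.4,-0.26,0],
    [0.6,-0.39,0],
    [0.8,-0.52,0],
    [0.94,-0.62,0],
  ],
  delta_rot=[
    [0,0,0],
    [0,0,0],
    [0,0,0],
    [0,0,0],
    [0,0,0],
  ],
)

```text
clock: 14.3
position: [0.4678, 0.2476, 0.2268]
tool_rot: [-3.141, 0.0, 1.3]
force: [0.5, -0.6, -0.3]
grip_width: 0.0254
finger_force: 88.3
```

>>> apply_moves(
  linear=[
    [0.2,-0.13,0],
    [0.4,-0.26,0],
    [0.6,-0.39,0],
    [0.8,-0.52,0],
    [0.92,-0.61,0],
  ],
  delta_rot=[
    [0,0,0],
    [0,0,0],
    [0,0,0],
    [0,0,0],
    [0,0,0],
  ],
)

```text
clock: 14.72
position: [0.4335, 0.3528, 0.2267]
tool_rot: [-3.141, 0.0, 1.3]
force: [0.6, 0.2, -1.3]
grip_width: 0.0247
finger_force: 88.3
```

```bash
python3 - <<'E'
from h import *
print('foot side ray at stand',ray('side',(364,225),.125))
for i in range(4): s,im,W,T=grabw('w11')
print(s['position'],s['tool_rot'],s['force'],s['grip_width'],s['qpos'])
blob(W,T,.05,.068,(.4555,.386),.085)
m=(W[...,2]>.05)&(W[...,2]<.068)&(np.hypot(W[...,0]-.4555,W[...,1]-.386)<.085)
P=W[m];A=np.c_[P[:,:2],np.ones(len(P))];x=np.linalg.lstsq(A,(P[:,:2]**2).sum(1),rcond=None)[0];c=x[:2]/2;print('rim fit',c,np.sqrt(x[2]+c@c),len(P))
# foot
q=(W[...,2]>.11)&(W[...,2]<.2)&(np.hypot(W[...,0]-s['position'][0],W[...,1]-s['position'][1])<.03)
print('rod pts',q.sum(),[W[q&(abs(W[...,2]-zz)<.006)].mean(0).round(4) for zz in (.13,.15,.17,.19)])
E
```

```text
foot side ray at stand [ 0.6042099  -0.19506035  0.125     ]
[0.43411871 0.35120453 0.22666432] [-3.14096977e+00  8.32847783e-04  1.30046659e+00] [ 0.15254724 -0.88934204 -1.0800313 ] 0.024906209843395387 [-1.03055014  0.44042891  0.33479924  1.79626671 -0.17508789  0.93495011
 -0.89117989]
z 0.0588 mean [0.4577 0.3874 0.0575] circ ((0.4554194211959839, 0.385606586933136), 0.07598445564508438) rect ((0.4558521509170532, 0.3857738971710205), (0.15016114711761475, 0.1500633955001831), 71.41558837890625)
rim fit [0.45556229 0.38575314] 0.07181224799919889 3367
rod pts 796 [array([0.4351, 0.3556, 0.1302]), array([0.435 , 0.3557, 0.15  ]), array([0.4351, 0.3556, 0.1702]), array([0.4353, 0.3563, 0.1895])]
```

View pics/w11.png

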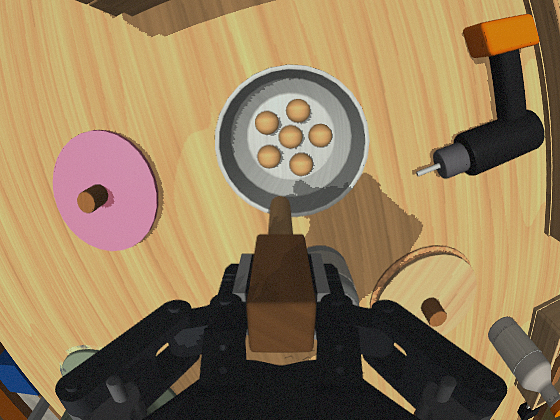

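The wrist view shows the six balls in the bowl, centred at about (291,140). The gap between the balls at (268,157) and (301,164) faces the upright rod. I'll lower it in there.

>>> apply_moves(
  linear=[
    [-0.01,0.01,0.2],
    [-0.01,0.01,0.4],
    [-0.01,0.01,0.6],
    [-0.01,0.01,0.75],
    [-0.01,0.01,0.8],
  ],
  delta_rot=[
    [0,0,0],
    [0,0,0],
    [0,0,0],
    [0,0,0],
    [0,0,0],
  ],
)

```text
clock: 15.33
position: [0.4355, 0.3474, 0.1453]
tool_rot: [-3.14, 0.003, 1.297]
force: [-0.8, -0.2, 0.1]
grip_width: 0.0247
finger_force: 88.3
```

>>> apply_moves(
  linear=[
    [0,0,0.05],
    [0,0,0.1],
    [0,0,0.18],
    [0,0,0.24],
    [0,0,0.28],
  ],
  delta_rot=[
    [0,0,0],
    [0,0,0],
    [0,0,0],
    [0,0,0],
    [0,0,0],
  ],
)

```text
clock: 15.75
position: [0.436, 0.349, 0.1188]
tool_rot: [-3.142, 0.0, 1.298]
force: [-0.1, 0.2, -1.1]
grip_width: 0.0251
finger_force: 88.3
```

```bash
python3 - <<'E'
from h import *
for i in range(3): s,im,W,T=grabw('w12')
p=s['position'];print(p,s['tool_rot'],s['force'],s['grip_width'])
c=np.array([.4555,.3857]);v=p[:2]-c;a0=np.degrees(np.arctan2(v[1],v[0]));print(np.hypot(*v)*1e3,a0)
yaw=s['tool_rot'][2];ex=np.array([np.cos(yaw),np.sin(yaw)]);ey=np.array([np.sin(yaw),-np.cos(yaw)])
# first quarter from entry radius to .032, then quarters of constant radius
def pt(a,r):return c+r*np.array([np.cos(np.radians(a)),np.sin(np.radians(a))])
prev=p[:2]
for q in range(5):
    rows=[]
    for k in range(1,6):
        a=a0+90*q+18*k;r=.032 if q else np.hypot(*v)+(.032-np.hypot(*v))*k/5
        d=(pt(a,r)-prev)*10;rows.append([round(float(d@ex),3),round(float(d@ey),3),0])
    print(rows);prev=pt(a,r)
E
```

```text
[0.43579039 0.34885601 0.1187255 ] [-3.14120870e+00  7.90900242e-04  1.29819719e+00] [-0.1121591   0.52957964 -1.52608496] 0.0249805841335468
41.78454281824099 -118.14444942739077
[[0.011, 0.129, 0], [0.061, 0.241, 0], [0.139, 0.328, 0], [0.235, 0.383, 0], [0.338, 0.403, 0]]
[[0.1, 0.006, 0], [0.197, -0.019, 0], [0.281, -0.073, 0], [0.345, -0.15, 0], [0.382, -0.243, 0]]
[[0.006, -0.1, 0], [-0.019, -0.197, 0], [-0.073, -0.281, 0], [-0.15, -0.345, 0], [-0.243, -0.382, 0]]
[[-0.1, -0.006, 0], [-0.197, 0.019, 0], [-0.281, 0.073, 0], [-0.345, 0.15, 0], [-0.382, 0.243, 0]]
[[-0.006, 0.1, 0], [0.019, 0.197, 0], [0.073, 0.281, 0], [0.15, 0.345, 0], [0.243, 0.382, 0]]
```

>>> apply_moves(
  linear=[
    [0.01,0.13,0],
    [0.06,0.24,0],
    [0.14,0.33,0],
    [0.235,0.385,0],
    [0.34,0.4,0],
  ],
  delta_rot=[
    [0,0,0],
    [0,0,0],
    [0,0,0],
    [0,0,0],
    [0,0,0],
  ],
)

```text
clock: 16.32
position: [0.4855, 0.3705, 0.1198]
tool_rot: [3.141, -0.0, 1.297]
force: [-1.0, 0.0, -0.4]
grip_width: 0.0251
finger_force: 88.4
```

>>> apply_moves(
  linear=[
    [0.1,0.005,0],
    [0.195,-0.02,0],
    [0.28,-0.075,0],
    [0.345,-0.15,0],
    [0.38,-0.245,0],
  ],
  delta_rot=[
    [0,0,0],
    [0,0,0],
    [0,0,0],
    [0,0,0],
    [0,0,0],
  ],
)

```text
clock: 16.73
position: [0.4699, 0.4147, 0.1192]
tool_rot: [3.141, 0.001, 1.298]
force: [0.4, -3.4, 0.0]
grip_width: 0.0251
finger_force: 88.8
```

Forces are low, so I'll carry on with the next turn.

>>> apply_moves(
  linear=[
    [0.005,-0.1,0],
    [-0.02,-0.195,0],
    [-0.075,-0.28,0],
    [-0.15,-0.345,0],
    [-0.245,-0.38,0],
  ],
  delta_rot=[
    [0,0,0],
    [0,0,0],
    [0,0,0],
    [0,0,0],
    [0,0,0],
  ],
)

```text
clock: 17.15
position: [0.4262, 0.401, 0.1196]
tool_rot: [3.141, -0.001, 1.299]
force: [2.7, 0.0, -0.6]
grip_width: 0.025
finger_force: 89.0
```

>>> apply_moves(
  linear=[
    [-0.1,-0.005,0],
    [-0.195,0.02,0],
    [-0.28,0.075,0],
    [-0.345,0.15,0],
    [-0.38,0.245,0],
  ],
  delta_rot=[
    [0,0,0],
    [0,0,0],
    [0,0,0],
    [0,0,0],
    [0,0,0],
  ],
)

```text
clock: 17.57
position: [0.4414, 0.3569, 0.1197]
tool_rot: [3.141, -0.001, 1.298]
force: [0.8, 0.0, -1.4]
grip_width: 0.0248
finger_force: 89.0
```

>>> apply_moves(
  linear=[
    [-0.005,0.1,0],
    [0.02,0.195,0],
    [0.075,0.28,0],
    [0.15,0.345,0],
    [0.245,0.38,0],
  ],
  delta_rot=[
    [0,0,0],
    [0,0,0],
    [0,0,0],
    [0,0,0],
    [0,0,0],
  ],
)

```text
clock: 17.98
position: [0.4853, 0.3703, 0.119]
tool_rot: [-3.142, 0.001, 1.297]
force: [0.2, 0.2, 0.1]
grip_width: 0.025
finger_force: 89.0
```

>>> apply_moves(
  linear=[
    [0.1,0.005,0],
    [0.195,-0.02,0],
    [0.28,-0.075,0],
    [0.345,-0.15,0],
    [0.38,-0.245,0],
  ],
  delta_rot=[
    [0,0,0],
    [0,0,0],
    [0,0,0],
    [0,0,0],
    [0,0,0],
  ],
)

```text
clock: 18.4
position: [0.4697, 0.4155, 0.1191]
tool_rot: [3.142, -0.0, 1.299]
force: [-0.5, 0.5, -1.0]
grip_width: 0.0252
finger_force: 89.3
```

```bash
python3 - <<'E'
from h import *
im,d=optics.grab_frame('top');W=cloud('top',d);s,im2,W2,T=grabw('w13')
print(s['position'],s['force'])
m=(W2[...,2]>.05)&(W2[...,2]<.068)&(np.hypot(W2[...,0]-.4555,W2[...,1]-.386)<.085)
P=W2[m];A=np.c_[P[:,:2],np.ones(len(P))];x=np.linalg.lstsq(A,(P[:,:2]**2).sum(1),rcond=None)[0];c=x[:2]/2;print('rim fit',c,np.sqrt(x[2]+c@c),len(P))
a=cv2.resize(im[180:255,100:180,::-1],(400,375),interpolation=cv2.INTER_CUBIC);b=im2[0:375,130:530,::-1]
cv2.imwrite('pics/stir.png',np.hstack([a,b]))
E
```

```text
[0.46736794 0.41684429 0.11902252] [-2.39922086  2.62806216 -0.73477004]
rim fit [0.45568819 0.38641201] 0.07054683616323612 4120
```

View pics/stir.png

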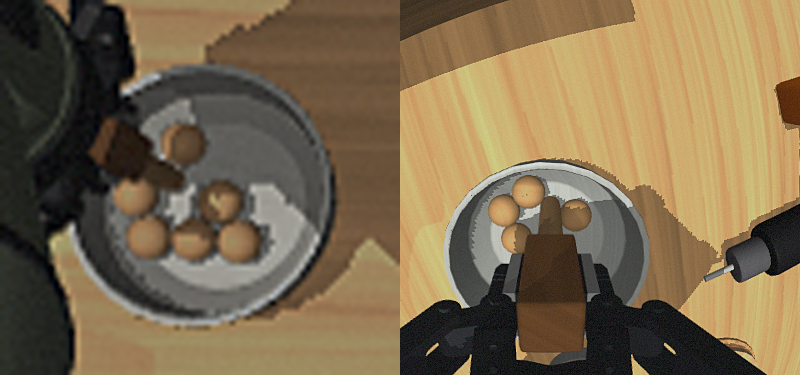

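The picture shows the bowl in place with all six balls shifted but inside, and the rod's foot among them. I'll do two more turns.

>>> apply_moves(
  linear=[
    [0.005,-0.1,0],
    [-0.02,-0.195,0],
    [-0.075,-0.28,0],
    [-0.15,-0.345,0],
    [-0.245,-0.38,0],
  ],
  delta_rot=[
    [0,0,0],
    [0,0,0],
    [0,0,0],
    [0,0,0],
    [0,0,0],
  ],
)

```text
clock: 18.92
position: [0.4258, 0.4011, 0.1195]
tool_rot: [-3.141, -0.001, 1.299]
force: [0.7, 0.6, 0.3]
grip_width: 0.0255
finger_force: 89.1
```

>>> apply_moves(
  linear=[
    [-0.1,-0.005,0],
    [-0.195,0.02,0],
    [-0.28,0.075,0],
    [-0.345,0.15,0],
    [-0.38,0.245,0],
  ],
  delta_rot=[
    [0,0,0],
    [0,0,0],
    [0,0,0],
    [0,0,0],
    [0,0,0],
  ],
)

```text
clock: 19.33
position: [0.4406, 0.3563, 0.1193]
tool_rot: [-3.141, 0.001, 1.298]
force: [1.0, 1.1, -0.7]
grip_width: 0.0247
finger_force: 89.1
```

>>> apply_moves(
  linear=[
    [-0.005,0.1,0],
    [0.02,0.195,0],
    [0.075,0.28,0],
    [0.15,0.345,0],
    [0.245,0.38,0],
  ],
  delta_rot=[
    [0,0,0],
    [0,0,0],
    [0,0,0],
    [0,0,0],
    [0,0,0],
  ],
)

```text
clock: 19.75
position: [0.485, 0.3707, 0.119]
tool_rot: [-3.141, 0.001, 1.297]
force: [-6.4, 0.2, 0.2]
grip_width: 0.0251
finger_force: 89.3
```

>>> apply_moves(
  linear=[
    [0.1,0.005,0],
    [0.195,-0.02,0],
    [0.28,-0.075,0],
    [0.345,-0.15,0],
    [0.38,-0.245,0],
  ],
  delta_rot=[
    [0,0,0],
    [0,0,0],
    [0,0,0],
    [0,0,0],
    [0,0,0],
  ],
)

```text
clock: 20.17
position: [0.4699, 0.4153, 0.1191]
tool_rot: [3.141, -0.0, 1.298]
force: [-0.0, 0.3, -0.7]
grip_width: 0.0248
finger_force: 89.7
```

>>> apply_moves(
  linear=[
    [0.005,-0.1,0],
    [-0.02,-0.195,0],
    [-0.075,-0.28,0],
    [-0.15,-0.345,0],
    [-0.245,-0.38,0],
  ],
  delta_rot=[
    [0,0,0],
    [0,0,0],
    [0,0,0],
    [0,0,0],
    [0,0,0],
  ],
)

```text
clock: 20.58
position: [0.4253, 0.4013, 0.1195]
tool_rot: [-3.141, -0.001, 1.3]
force: [0.1, 0.9, -1.0]
grip_width: 0.025
finger_force: 89.7
```

>>> apply_moves(
  linear=[
    [-0.1,-0.005,0],
    [-0.195,0.02,0],
    [-0.28,0.075,0],
    [-0.345,0.15,0],
    [-0.38,0.245,0],
  ],
  delta_rot=[
    [0,0,0],
    [0,0,0],
    [0,0,0],
    [0,0,0],
    [0,0,0],
  ],
)

```text
clock: 21.0
position: [0.4407, 0.3563, 0.1194]
tool_rot: [-3.141, 0.0, 1.298]
force: [0.1, 0.1, -1.0]
grip_width: 0.0249
finger_force: 89.8
```

>>> apply_moves(
  linear=[
    [-0.005,0.1,0],
    [0.02,0.195,0],
    [0.075,0.28,0],
    [0.15,0.345,0],
    [0.245,0.38,0],
  ],
  delta_rot=[
    [0,0,0],
    [0,0,0],
    [0,0,0],
    [0,0,0],
    [0,0,0],
  ],
)

```text
clock: 21.42
position: [0.485, 0.3706, 0.119]
tool_rot: [-3.141, 0.001, 1.297]
force: [-3.6, -0.6, 0.6]
grip_width: 0.0252
finger_force: 89.9
```

>>> apply_moves(
  linear=[
    [0.1,0.005,0],
    [0.195,-0.02,0],
    [0.28,-0.075,0],
    [0.345,-0.15,0],
    [0.38,-0.245,0],
  ],
  delta_rot=[
    [0,0,0],
    [0,0,0],
    [0,0,0],
    [0,0,0],
    [0,0,0],
  ],
)

```text
clock: 21.83
position: [0.4697, 0.4153, 0.1192]
tool_rot: [3.141, 0.0, 1.299]
force: [0.0, -2.7, 0.5]
grip_width: 0.0246
finger_force: 90.1
```

>>> apply_moves(
  linear=[
    [0.005,-0.1,0],
    [-0.02,-0.195,0],
    [-0.075,-0.28,0],
    [-0.15,-0.345,0],
    [-0.245,-0.38,0],
  ],
  delta_rot=[
    [0,0,0],
    [0,0,0],
    [0,0,0],
    [0,0,0],
    [0,0,0],
  ],
)

```text
clock: 22.25
position: [0.4256, 0.4013, 0.1196]
tool_rot: [3.141, -0.001, 1.3]
force: [2.0, 0.6, -0.5]
grip_width: 0.0248
finger_force: 90.0
```

>>> apply_moves(
  linear=[
    [-0.1,-0.005,0],
    [-0.195,0.02,0],
    [-0.28,0.075,0],
    [-0.345,0.15,0],
    [-0.38,0.245,0],
  ],
  delta_rot=[
    [0,0,0],
    [0,0,0],
    [0,0,0],
    [0,0,0],
    [0,0,0],
  ],
)

```text
clock: 22.67
position: [0.4406, 0.3565, 0.1194]
tool_rot: [-3.141, 0.0, 1.298]
force: [-0.5, -0.5, -0.6]
grip_width: 0.0252
finger_force: 89.9
```

>>> apply_moves(
  linear=[
    [0,0,-0.15],
    [0,0,-0.35],
    [0,0,-0.55],
    [0,0,-0.75],
    [0,0,-0.95],
  ],
  delta_rot=[
    [0,0,0],
    [0,0,0],
    [0,0,0],
    [0,0,0],
    [0,0,0],
  ],
)

```text
clock: 23.08
position: [0.4413, 0.3571, 0.2152]
tool_rot: [3.142, 0.0, 1.297]
force: [-0.2, -0.1, -0.9]
grip_width: 0.025
finger_force: 89.9
```

```bash
python3 - <<'E'
from h import *
for i in range(4): s,im2,W2,T=grabw('w14')
p=s['position'];print(p,s['tool_rot'],s['force'],s['grip_width'])
m=(W2[...,2]>.05)&(W2[...,2]<.068)&(np.hypot(W2[...,0]-.4555,W2[...,1]-.386)<.085)
P=W2[m];A=np.c_[P[:,:2],np.ones(len(P))];x=np.linalg.lstsq(A,(P[:,:2]**2).sum(1),rcond=None)[0];c=x[:2]/2;print('rim fit',c,np.sqrt(x[2]+c@c),len(P))
q=(W2[...,2]>.09)&(W2[...,2]<.2)&(np.hypot(W2[...,0]-p[0],W2[...,1]-p[1])<.03)
print('rod rel',[(W2[q&(abs(W2[...,2]-zz)<.006)].mean(0)-p).round(4) for zz in (.12,.14,.16)])
print(move([.6072,-.1837,.23],[np.pi,0,1.298]))
E
```

```text
[0.44166393 0.35773347 0.21543438] [ 3.14047157e+00 -2.15598722e-03  1.29757851e+00] [-0.09621684 -0.41606405 -0.96454344] 0.025229567118848512
rim fit [0.45572429 0.38585986] 0.07182232717900103 3582
rod rel [array([ 0.0012,  0.0046, -0.0953]), array([ 0.0014,  0.0045, -0.0756]), array([ 0.0012,  0.0046, -0.0551])]
(array([-4.763,  3.059, -0.159]), array([ 0., -0., -0.]))
```

>>> apply_moves(
  linear=[
    [-0.1,0.07,-0.08],
    [-0.3,0.2,-0.15],
    [-0.5,0.32,-0.15],
    [-0.7,0.45,-0.15],
    [-0.95,0.61,-0.15],
  ],
  delta_rot=[
    [0,0,0],
    [0,0,0],
    [0,0,0],
    [0,0,0],
    [0,0,0],
  ],
)

```text
clock: 23.7
position: [0.4736, 0.2485, 0.2288]
tool_rot: [-3.141, 0.001, 1.299]
force: [0.9, 0.1, -1.1]
grip_width: 0.0252
finger_force: 89.9
```

>>> apply_moves(
  linear=[
    [-0.2,0.13,0],
    [-0.4,0.26,0],
    [-0.6,0.39,0],
    [-0.8,0.51,0],
    [-0.95,0.61,0],
  ],
  delta_rot=[
    [0,0,0],
    [0,0,0],
    [0,0,0],
    [0,0,0],
    [0,0,0],
  ],
)

```text
clock: 24.12
position: [0.507, 0.1388, 0.2289]
tool_rot: [-3.141, 0.001, 1.296]
force: [0.2, -0.8, -0.9]
grip_width: 0.0246
finger_force: 89.9
```

>>> apply_moves(
  linear=[
    [-0.2,0.13,0],
    [-0.4,0.26,0],
    [-0.6,0.39,0],
    [-0.8,0.51,0],
    [-0.95,0.61,0],
  ],
  delta_rot=[
    [0,0,0],
    [0,0,0],
    [0,0,0],
    [0,0,0],
    [0,0,0],
  ],
)

```text
clock: 24.53
position: [0.5398, 0.0308, 0.2289]
tool_rot: [-3.141, 0.001, 1.296]
force: [0.5, -0.5, -0.7]
grip_width: 0.025
finger_force: 89.9
```

>>> apply_moves(
  linear=[
    [-0.2,0.13,0],
    [-0.4,0.26,0],
    [-0.6,0.39,0],
    [-0.8,0.51,0],
    [-0.95,0.61,0],
  ],
  delta_rot=[
    [0,0,0],
    [0,0,0],
    [0,0,0],
    [0,0,0],
    [0,0,0],
  ],
)

```text
clock: 24.95
position: [0.5727, -0.0771, 0.2288]
tool_rot: [-3.141, 0.001, 1.296]
force: [0.2, -0.0, -0.8]
grip_width: 0.0254
finger_force: 89.9
```

>>> apply_moves(
  linear=[
    [-0.2,0.13,0],
    [-0.4,0.26,0],
    [-0.6,0.39,0],
    [-0.8,0.51,0],
    [-0.96,0.62,0],
  ],
  delta_rot=[
    [0,0,0],
    [0,0,0],
    [0,0,0],
    [0,0,0],
    [0,0,0],
  ],
)

```text
clock: 25.37
position: [0.6063, -0.186, 0.2287]
tool_rot: [-3.14, 0.001, 1.297]
force: [0.1, -0.3, -0.9]
grip_width: 0.0249
finger_force: 89.9
```

```bash
python3 - <<'E'
from h import *
for i in range(5): s,im,W,T=grabw('w15')
p=s['position'];print(p,s['tool_rot'],s['force'],s['grip_width'])
q=(W[...,2]>.1)&(W[...,2]<.2)&(np.hypot(W[...,0]-p[0],W[...,1]-p[1])<.03)
print('rod rel',[(W[q&(abs(W[...,2]-zz)<.006)].mean(0)-p).round(4) for zz in (.14,.16,.18)])
# stand-top: edges
m=((W[...,2]>.05)&(W[...,2]<.068)&(np.hypot(W[...,0]-.617,W[...,1]+.146)<.1)).astype(np.uint8)
k=cv2.convexHull(np.vstack(cv2.findContours(m,0,1)[0]));pts=np.array([wray(T,u,.06)[:2] for u in k[:,0]],np.float32);print(cv2.minAreaRect(pts))
# hole: dark/low points around expected
h=(np.hypot(W[...,0]-.6068,W[...,1]+.1842)<.02);print('low',np.nanpercentile(W[h][:,2],[1,10,50,90]).round(3))
l=h&(W[...,2]<.05);print(l.sum(), W[l].mean(0) if l.sum() else '')
print(move([.6070,-.1840,.23],[np.pi,0,1.298]))
E
```

```text
[ 0.60628341 -0.18412081  0.22857186] [-3.14015600e+00  3.04473634e-04  1.29677897e+00] [-0.07907623 -0.11057023 -1.50875297] 0.025366700199837063
rod rel [array([ 0.001 ,  0.0045, -0.0885]), array([ 0.0011,  0.0045, -0.0684]), array([ 0.0013,  0.0045, -0.0483])]
((0.6171098351478577, -0.1459999680519104), (0.14999441802501678, 0.07061678171157837), 74.63899230957031)
low [0.01  0.169 0.274 0.317]
456 [ 0.60408552 -0.1924972   0.02171619]
(array([-0.006,  0.008, -0.013]), array([-0.001, -0.   , -0.   ]))
```

View pics/w15.png

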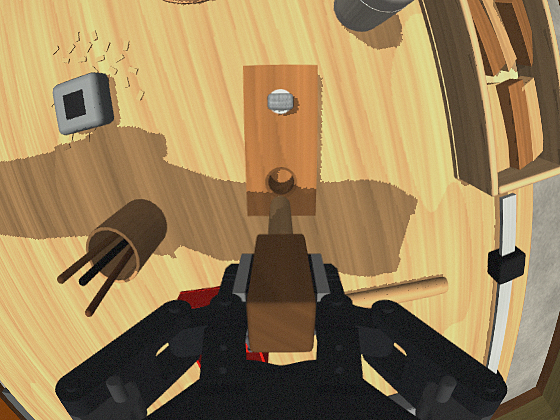

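The hole's mouth shows at about (281,181), just ahead of the rod.

```bash
python3 - <<'E'
from h import *
s,im,W,T=grabw('w16')
print(s['position'])
for uv in [(281,181),(266,181),(296,181),(281,166)]: print(wray(T,uv,.06).round(4))
l=(np.hypot(W[...,0]-.606,W[...,1]+.185)<.03)&(W[...,2]<.056)&(W[...,2]>.03)
v,u=np.nonzero(l);print('px',u.min(),u.max(),v.min(),v.max(),(u.min()+u.max())/2)
print(move([.6067,-.1842,.115],[np.pi,0,1.298]))
E
```

```text
[ 0.60643061 -0.18319709  0.2287232 ]
[ 0.6073 -0.1826  0.06  ]
[ 0.593  -0.1786  0.06  ]
[ 0.6216 -0.1866  0.06  ]
[ 0.6114 -0.168   0.06  ]
px 268 294 170 195 281.0
(array([-0.014,  0.006,  1.139]), array([-0., -0.,  0.]))
```

>>> apply_moves(
  linear=[
    [0,0.005,0.2],
    [0,0.005,0.4],
    [0,0.005,0.6],
    [0,0.005,0.8],
    [0,0.005,0.95],
  ],
  delta_rot=[
    [0,0,0],
    [0,0,0],
    [0,0,0],
    [0,0,0],
    [0,0,0],
  ],
)

```text
clock: 26.08
position: [0.6069, -0.1821, 0.1327]
tool_rot: [-3.14, -0.0, 1.3]
force: [0.3, 0.6, -0.7]
grip_width: 0.0255
finger_force: 89.9
```

>>> apply_moves(
  linear=[
    [0,0,0.05],
    [0,0,0.1],
    [0,0,0.15],
    [0,0,0.18],
    [0,0,0.18],
  ],
  delta_rot=[
    [0,0,0],
    [0,0,0],
    [0,0,0],
    [0,0,0],
    [0,0,0],
  ],
)

```text
clock: 26.5
position: [0.6076, -0.1831, 0.1163]
tool_rot: [3.142, -0.0, 1.298]
force: [0.5, 0.7, -0.4]
grip_width: 0.0251
finger_force: 89.9
```

>>> apply_moves(
  linear=[
    [0,0,0.01],
    [0,0,0.02],
    [0,0,0.025],
    [0,0,0.025],
    [0,0,0.025],
  ],
  delta_rot=[
    [0,0,0],
    [0,0,0],
    [0,0,0],
    [0,0,0],
    [0,0,0],
  ],
)

```text
clock: 26.92
position: [0.6075, -0.1833, 0.1139]
tool_rot: [3.141, 0.0, 1.298]
force: [0.1, -0.7, -1.5]
grip_width: 0.0251
finger_force: 89.9
```

>>> apply_moves(
  linear=[
    [0,0,0.005],
    [0,0,0.01],
    [0,0,0.01],
    [0,0,0.01],
    [0,0,0.01],
  ],
  delta_rot=[
    [0,0,0],
    [0,0,0],
    [0,0,0],
    [0,0,0],
    [0,0,0],
  ],
)

```text
clock: 27.33
position: [0.6077, -0.1834, 0.1133]
tool_rot: [3.141, -0.0, 1.298]
force: [-1.7, 0.5, 6.3]
grip_width: 0.025
finger_force: 91.1
```

>>> apply_moves(
  linear=[
    [0,0,0],
    [0,0,0],
    [0,0,0],
    [0,0,0],
    [0,0,0],
  ],
  delta_rot=[
    [0,0,0],
    [0,0,0],
    [0,0,0],
    [0,0,0],
    [0,0,0],
  ],
  gripper=1,
)

```text
clock: 27.75
position: [0.6075, -0.1833, 0.1127]
tool_rot: [-3.142, 0.0, 1.298]
force: [0.8, 0.6, 0.4]
grip_width: 0.0836
finger_force: 0.0
```

>>> apply_moves(
  linear=[
    [0,0,-0.1],
    [0,0,-0.3],
    [0,0,-0.5],
    [0,0,-0.75],
    [0,0,-1],
  ],
  delta_rot=[
    [0,0,0],
    [0,0,0],
    [0,0,0],
    [0,0,0],
    [0,0,0],
  ],
)

```text
clock: 28.17
position: [0.6072, -0.1834, 0.2145]
tool_rot: [-3.141, 0.0, 1.298]
force: [-0.5, -0.3, 0.8]
grip_width: 0.0857
finger_force: 0.0
```

```bash
python3 - <<'E'
from h import *
for i in range(4): s,im,W,T=grabw('w17')
p=s['position'];print(p,s['tool_rot'],s['force'],s['grip_width'])
blob(W,T,.15,.17,(.605,-.183),.035)
print(move([.5877,.1153,.15],[np.pi,0,1.298]))
E
```

```text
[ 0.60833114 -0.18360885  0.21532103] [ 3.13800907e+00 -4.09619081e-04  1.29808852e+00] [-0.4587695   0.42985181 -0.4302014 ] 0.08545905505031942
z 0.1596 mean [ 0.6082 -0.183   0.1591] circ ((0.6080683469772339, -0.1834397315979004), 0.018214015290141106) rect ((0.6082069873809814, -0.1829518973827362), (0.027862127870321274, 0.02560928277671337), 74.26054382324219)
(array([ 2.822, -0.998,  0.638]), array([ 0.001, -0.   ,  0.   ]))
```

>>> apply_moves(
  linear=[
    [0.15,-0.05,0],
    [0.35,-0.12,0],
    [0.55,-0.2,0],
    [0.75,-0.27,0],
    [0.94,-0.33,0],
  ],
  delta_rot=[
    [0,0,0],
    [0,0,0],
    [0,0,0],
    [0,0,0],
    [0,0,0],
  ],
)

```text
clock: 28.78
position: [0.6003, -0.0826, 0.212]
tool_rot: [-3.14, 0.0, 1.298]
force: [0.5, -0.1, -0.0]
grip_width: 0.0852
finger_force: 0.0
```

>>> apply_moves(
  linear=[
    [0.2,-0.07,0],
    [0.4,-0.14,0],
    [0.6,-0.21,0],
    [0.8,-0.28,0],
    [0.94,-0.33,0],
  ],
  delta_rot=[
    [0,0,0],
    [0,0,0],
    [0,0,0],
    [0,0,0],
    [0,0,0],
  ],
)

```text
clock: 29.2
position: [0.5939, 0.0177, 0.212]
tool_rot: [-3.14, 0.0, 1.3]
force: [-0.4, 0.4, -0.3]
grip_width: 0.0852
finger_force: 0.0
```

>>> apply_moves(
  linear=[
    [0.2,-0.07,0.1],
    [0.4,-0.14,0.25],
    [0.6,-0.21,0.4],
    [0.8,-0.28,0.6],
    [0.94,-0.33,0.8],
  ],
  delta_rot=[
    [0,0,0],
    [0,0,0],
    [0,0,0],
    [0,0,0],
    [0,0,0],
  ],
)

```text
clock: 29.62
position: [0.5874, 0.1171, 0.1314]
tool_rot: [-3.141, -0.0, 1.299]
force: [0.5, 0.9, -0.4]
grip_width: 0.0857
finger_force: 0.0
```

```bash
python3 - <<'E'
from h import *
for i in range(4): s,im,W,T=grabw('w18')
p=s['position'];print(p,s['tool_rot'],s['force'],s['grip_width'])
blob(W,T,.048,.07,(.588,.115),.04)
blob(W,T,.015,.03,(.588,.115),.12)
print(move([.5877,.1152,.0268],[np.pi,0,1.298]))
E
```

```text
[0.5867574  0.1157993  0.13093875] [-3.13847743e+00  1.92938076e-03  1.30012419e+00] [ 0.99244865 -1.22371365  0.60068202] 0.08583890270841221
z 0.0565 mean [0.5883 0.1164 0.0561] circ ((0.5882017016410828, 0.11638836562633514), 0.014760896563529968) rect ((0.5883862972259521, 0.11621122062206268), (0.029139554128050804, 0.02678810991346836), 78.74686431884766)
z 0.0207 mean [0.5897 0.1209 0.0207] circ ((0.5881431102752686, 0.11493242532014847), 0.0808749869465828) rect ((0.5877748727798462, 0.11508749425411224), (0.1607864648103714, 0.15961550176143646), 79.7181167602539)
(array([0.008, 0.   , 1.054]), array([-0.001,  0.001,  0.   ]))
```

>>> apply_moves(
  linear=[
    [0,0.01,0.2],
    [0,0.01,0.45],
    [0,0.01,0.65],
    [0,0.01,0.8],
    [0,0.01,0.9],
  ],
  delta_rot=[
    [0,0,0],
    [0,0,0],
    [0,0,0],
    [0,0,0],
    [0,0,0],
  ],
)

```text
clock: 30.23
position: [0.5891, 0.1133, 0.0421]
tool_rot: [-3.141, 0.001, 1.297]
force: [-0.3, -0.9, -0.2]
grip_width: 0.0849
finger_force: 0.0
```

>>> apply_moves(
  linear=[
    [0,0,0.05],
    [0,0,0.1],
    [0,0,0.13],
    [0,0,0.13],
    [0,0,0.13],
  ],
  delta_rot=[
    [0,0,0],
    [0,0,0],
    [0,0,0],
    [0,0,0],
    [0,0,0],
  ],
)

```text
clock: 30.65
position: [0.5894, 0.1147, 0.0304]
tool_rot: [3.141, -0.0, 1.298]
force: [-0.5, 0.5, 0.4]
grip_width: 0.0854
finger_force: 0.0
```

>>> apply_moves(
  linear=[
    [0,0,0],
    [0,0,0],
    [0,0,0],
    [0,0,0],
    [0,0,0],
  ],
  delta_rot=[
    [0,0,0],
    [0,0,0],
    [0,0,0],
    [0,0,0],
    [0,0,0],
  ],
  gripper=-0.5,
  force=50,
)

```text
clock: 31.07
position: [0.589, 0.1148, 0.03]
tool_rot: [-3.142, -0.0, 1.298]
force: [-6.5, -3.2, 17.9]
grip_width: 0.0269
finger_force: 48.3
```

>>> apply_moves(
  linear=[
    [0,0,0],
    [0,0,0],
    [0,0,0],
    [0,0,0],
    [0,0,0],
  ],
  delta_rot=[
    [0,0,0],
    [0,0,0],
    [0,0,0],
    [0,0,0],
    [0,0,0],
  ],
  gripper=-1,
)

```text
clock: 31.48
position: [0.589, 0.1148, 0.0301]
tool_rot: [-3.142, -0.0, 1.298]
force: [-3.0, 0.0, 5.6]
grip_width: 0.0266
finger_force: 48.8
```

>>> apply_moves(
  linear=[
    [0,0,-0.1],
    [0,0,-0.3],
    [0,0,-0.5],
    [0,0,-0.7],
    [0,0,-0.9],
  ],
  delta_rot=[
    [0,0,0],
    [0,0,0],
    [0,0,0],
    [0,0,0],
    [0,0,0],
  ],
)

```text
clock: 31.9
position: [0.5889, 0.1146, 0.1213]
tool_rot: [3.142, 0.0, 1.298]
force: [1.1, 0.1, -2.5]
grip_width: 0.0264
finger_force: 49.4
```

>>> apply_moves(
  linear=[
    [0,0,-0.15],
    [0,0,-0.25],
    [0,0,-0.35],
    [0,0,-0.4],
    [0,0,-0.4],
  ],
  delta_rot=[
    [0,0,0],
    [0,0,0],
    [0,0,0],
    [0,0,0],
    [0,0,0],
  ],
)

```text
clock: 32.32
position: [0.5893, 0.1148, 0.1606]
tool_rot: [3.141, -0.0, 1.298]
force: [-0.1, 0.1, -2.2]
grip_width: 0.0265
finger_force: 49.4
```

```bash
python3 - <<'E'
from h import *
for i in range(4): s,im,W,T=grabw('w19')
p=s['position'];print(p,s['tool_rot'],s['force'],s['grip_width'])
m=(np.hypot(W[...,0]-p[0],W[...,1]-p[1])<.08)&(abs(W[...,2]-p[2]+.006)<.012)
P=W[m];A=np.c_[P[:,:2]-p[:2],np.ones(len(P))];print('plate',len(P),np.linalg.lstsq(A,P[:,2]-p[2],rcond=None)[0].round(4))
blob(W,T,p[2]-.012,p[2]+.004,p[:2],.12)
print(move([.4557,.3860,.156],[np.pi,0,1.298]))
E
```

```text
[0.58863647 0.11467617 0.15902654] [-3.14059060e+00  6.49257623e-04  1.29826301e+00] [-1.04723452 -0.26151351 -2.52330602] 0.026353265355299273
plate 45632 [-0.0007 -0.0019 -0.0093]
z 0.1495 mean [0.5956 0.1374 0.1496] circ ((0.5892196893692017, 0.1146484911441803), 0.0806407779455185) rect ((0.5955368280410767, 0.1370544731616974), (0.11398694664239883, 0.1607750952243805), 74.39554595947266)
(array([ 2.255, -2.011,  0.031]), array([-0.,  0.,  0.]))
```

>>> apply_moves(
  linear=[
    [0.1,-0.09,0],
    [0.25,-0.22,0],
    [0.42,-0.37,0],
    [0.58,-0.52,0],
    [0.75,-0.67,0],
  ],
  delta_rot=[
    [0,0,0],
    [0,0,0],
    [0,0,0],
    [0,0,0],
    [0,0,0],
  ],
)

```text
clock: 32.93
position: [0.5436, 0.206, 0.1592]
tool_rot: [-3.141, 0.001, 1.298]
force: [0.5, -0.5, -2.7]
grip_width: 0.0266
finger_force: 49.5
```

>>> apply_moves(
  linear=[
    [0.15,-0.13,0],
    [0.3,-0.27,0],
    [0.45,-0.4,0],
    [0.6,-0.54,0],
    [0.75,-0.67,0],
  ],
  delta_rot=[
    [0,0,0],
    [0,0,0],
    [0,0,0],
    [0,0,0],
    [0,0,0],
  ],
)

```text
clock: 33.35
position: [0.4991, 0.2965, 0.1593]
tool_rot: [-3.141, 0.001, 1.299]
force: [-0.2, -0.2, -1.8]
grip_width: 0.0267
finger_force: 49.5
```

>>> apply_moves(
  linear=[
    [0.15,-0.13,0],
    [0.3,-0.27,0],
    [0.48,-0.43,0],
    [0.65,-0.58,0],
    [0.75,-0.67,0],
  ],
  delta_rot=[
    [0,0,0],
    [0,0,0],
    [0,0,0],
    [0,0,0],
    [0,0,0],
  ],
)

```text
clock: 33.77
position: [0.454, 0.3881, 0.1591]
tool_rot: [-3.14, 0.0, 1.301]
force: [-0.8, 0.1, -2.1]
grip_width: 0.0265
finger_force: 49.5
```

```bash
python3 - <<'E'
from h import *
for i in range(5): s,im,W,T=grabw('w20')
p=s['position'];print(p,s['tool_rot'],s['force'],s['grip_width'])
blob(W,T,p[2]-.016,p[2]-.001,p[:2],.12)
print(move([.4555,.3858,.0785],[np.pi,0,1.298]))
E
```

```text
[0.45599116 0.38507084 0.15947371] [3.14151056e+00 8.84633824e-04 1.29839300e+00] [-0.35327611 -0.22585751 -2.63828943] 0.026533082168859815
z 0.15 mean [0.463  0.4078 0.15  ] circ ((0.45669683814048767, 0.38505247235298157), 0.08063521981239319) rect ((0.4629592001438141, 0.4074213206768036), (0.1140083372592926, 0.16079741716384888), 74.35543060302734)
(array([ 0.01 , -0.012,  0.811]), array([ 0.,  0., -0.]))
```

>>> apply_moves(
  linear=[
    [0.01,-0.01,0.2],
    [0.01,-0.01,0.4],
    [0.01,-0.01,0.55],
    [0.01,-0.01,0.65],
    [0.01,-0.01,0.7],
  ],
  delta_rot=[
    [0,0,0],
    [0,0,0],
    [0,0,0],
    [0,0,0],
    [0,0,0],
  ],
)

```text
clock: 34.43
position: [0.4556, 0.3855, 0.0886]
tool_rot: [-3.141, 0.002, 1.297]
force: [0.9, 0.7, -2.0]
grip_width: 0.0267
finger_force: 49.5
```

>>> apply_moves(
  linear=[
    [0,0,0.02],
    [0,0,0.05],
    [0,0,0.08],
    [0,0,0.09],
    [0,0,0.09],
  ],
  delta_rot=[
    [0,0,0],
    [0,0,0],
    [0,0,0],
    [0,0,0],
    [0,0,0],
  ],
)

```text
clock: 34.85
position: [0.4554, 0.3868, 0.081]
tool_rot: [3.141, -0.0, 1.298]
force: [-0.4, -0.6, -2.0]
grip_width: 0.0265
finger_force: 49.5
```

>>> apply_moves(
  linear=[
    [0,0,0.007],
    [0,0,0.014],
    [0,0,0.022],
    [0,0,0.025],
    [0,0,0.025],
  ],
  delta_rot=[
    [0,0,0],
    [0,0,0],
    [0,0,0],
    [0,0,0],
    [0,0,0],
  ],
)

```text
clock: 35.27
position: [0.4553, 0.3867, 0.0783]
tool_rot: [-3.142, 0.0, 1.298]
force: [0.6, -0.1, -2.3]
grip_width: 0.0266
finger_force: 49.5
```

>>> apply_moves(
  linear=[
    [0,0,0.004],
    [0,0,0.008],
    [0,0,0.012],
    [0,0,0.012],
    [0,0,0.012],
  ],
  delta_rot=[
    [0,0,0],
    [0,0,0],
    [0,0,0],
    [0,0,0],
    [0,0,0],
  ],
)

```text
clock: 35.68
position: [0.4554, 0.3868, 0.0777]
tool_rot: [-3.141, -0.0, 1.298]
force: [-3.6, -2.6, 10.7]
grip_width: 0.0264
finger_force: 51.1
```

Contact is made and the lid is seated, so I'll release and check.

>>> apply_moves(
  linear=[
    [0,0,0],
    [0,0,0],
    [0,0,0],
    [0,0,0],
    [0,0,0],
  ],
  delta_rot=[
    [0,0,0],
    [0,0,0],
    [0,0,0],
    [0,0,0],
    [0,0,0],
  ],
  gripper=1,
)

```text
clock: 36.1
position: [0.4554, 0.3867, 0.0771]
tool_rot: [3.142, 0.0, 1.298]
force: [0.5, -0.5, 0.2]
grip_width: 0.084
finger_force: 0.0
```

>>> apply_moves(
  linear=[
    [0,0,-0.1],
    [0,0,-0.3],
    [0,0,-0.5],
    [0,0,-0.75],
    [0,0,-1],
  ],
  delta_rot=[
    [0,0,0],
    [0,0,0],
    [0,0,0],
    [0,0,0],
    [0,0,0],
  ],
)

```text
clock: 36.52
position: [0.4553, 0.3864, 0.1787]
tool_rot: [-3.142, 0.0, 1.298]
force: [-0.2, 0.2, -0.1]
grip_width: 0.0853
finger_force: 0.0
```

```bash
python3 - <<'E'
from h import *
for i in range(5): s,im,W,T=grabw('w21')
p=s['position'];print(s['clock'],p,s['force'],s['grip_width'])
blob(W,T,.096,.12,(.456,.386),.04)
blob(W,T,.06,.08,(.456,.386),.12)
m=(np.hypot(W[...,0]-.456,W[...,1]-.386)<.075)&(W[...,2]>.06)&(W[...,2]<.08)
P=W[m];print('plane',np.linalg.lstsq(np.c_[P[:,:2]-[.456,.386],np.ones(len(P))],P[:,2],rcond=None)[0].round(4))
im,d=optics.grab_frame('top');V=cloud('top',d)
g=(V[...,2]>.13)&(V[...,2]<.2)&(np.hypot(V[...,0]-.604,V[...,1]+.183)<.04);print('rod top view',V[g].mean(0),g.sum())
E
```

```text
36.7167 [0.45544585 0.38698694 0.17798454] [ 0.30956181 -1.15433308  0.42257059] 0.08524063067669016
z 0.1042 mean [0.4562 0.3879 0.1038] circ ((0.45590803027153015, 0.38803958892822266), 0.014750111848115921) rect ((0.45631083846092224, 0.3881545960903168), (0.028826270252466202, 0.0264413021504879), 74.34135437011719)
z 0.0684 mean [0.4577 0.3925 0.0684] circ ((0.4560491144657135, 0.38682979345321655), 0.08091134577989578) rect ((0.4561242461204529, 0.38654017448425293), (0.1598338782787323, 0.1606086790561676), 2.1728153228759766)
plane [ 0.0002 -0.0003  0.0685]
rod top view [ 0.60357891 -0.18231605  0.15547628] 121
```

The lid is level, seated and centred on the bowl (plate height 68.5 mm, the same as at the start). The rod stands in its hole and the gripper is clear.

```bash
python3 -c "
from workcell import workorder
print(workorder.job_done())"
```

```text
the job is handed in; nothing more can be done
None
```

The job is handed in, with no verdict returned: the balls got just over three counter-clockwise turns, the rod is back in its hole, and the lid is level and centred on the bowl; the balls were last seen, all six in the bowl, partway through stirring.

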